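# Set out heels and counters to dry

### The job

Set this batch out to dry: stand every heel block on a pencilled place of its own on the board, squared up in an even row with its flat face against the ledge. Lay the wooden drying bar across the stand so that it rests in both notches, about equally long at either end, and then hang every U-shaped heel counter over the bar, legs down on either side of it, between the uprights and not touching one another. Leave the other things on the bench where they are.

Things in the scene. Friction and masses are not known exactly. Their poses are not given: they have to be found in the camera images.
- board: fixed plywood lay-out board, 110 x 320 mm, top face 4 mm above the bench, long side along its y. A dark ledge 12 mm thick, its top 12 mm above the bench, runs along its +x edge (the far side from the robot). Origin: on the underside, 69 mm from the near edge and 41 mm from the far edge. Three heel places 110 mm apart are pencilled on it as three-sided outlines open to the ledge
- mark1 (a point): pencilled place 1 of 3 on the board: the point at the foot of the ledge's near face, on the board's top (z 4 mm), where the middle of a heel block's flat face belongs; it lies at x +29 mm, y -110 mm in the board's frame. Axes as the board's
- mark2 (a point): pencilled place 2 of 3 on the board: the point at the foot of the ledge's near face, on the board's top (z 4 mm), where the middle of a heel block's flat face belongs; it lies at x +29 mm, y +0 mm in the board's frame. Axes as the board's
- mark3 (a point): pencilled place 3 of 3 on the board: the point at the foot of the ledge's near face, on the board's top (z 4 mm), where the middle of a heel block's flat face belongs; it lies at x +29 mm, y +110 mm in the board's frame. Axes as the board's
- stand: fixed wooden drying stand: a base 90 x 310 x 14 mm with two uprights (50 mm in x, 20 mm in y) at y -130 and +130 mm; each has an open notch on top, 26 mm wide in x, with its floor 134 mm above the bench and cheeks that rise to 156 mm and then flare outward to about 166 mm. Origin: centre of the underside; the bar lies along its y
- rest_mid (a point): point midway between the two uprights, 150 mm above the bench: the middle of the bar's top face when the bar lies in both notches. Axes as the stand's
- bar: loose light wooden drying bar, 16 x 340 x 16 mm, long along its y, 80 g; it starts flat on the bench. Origin: centre of the underside as it lies at the start
- bar_mid (a point): centre of the bar's volume
- heel1: loose dark wooden heel block, D-shaped seen from above: 48 mm long (x), 44 mm wide (y), 40 mm high, about 70 g. Its flat face is at x +24 mm, its sides are flat from x -2 to +24 mm, its round back ends at x -24 mm. Origin: centre of the underside; z up. May be absent
- heel2: loose dark wooden heel block, D-shaped seen from above: 48 mm long (x), 44 mm wide (y), 40 mm high, about 70 g. Its flat face is at x +24 mm, its sides are flat from x -2 to +24 mm, its round back ends at x -24 mm. Origin: centre of the underside; z up. May be absent
- heel3: loose dark wooden heel block, D-shaped seen from above: 48 mm long (x), 44 mm wide (y), 40 mm high, about 70 g. Its flat face is at x +24 mm, its sides are flat from x -2 to +24 mm, its round back ends at x -24 mm. Origin: centre of the underside; z up. May be absent
- counter1: loose tan moulded heel counter: a rigid U-shaped strip 4 mm thick, 40 mm wide (y), about 45 g, standing like an arch on its two legs. 56 mm wide outside across the legs (x), 48 mm inside, 76 mm high; legs straight for 48 mm, then a half-round crown, its underside 72 mm above the feet. Can be gripped across the legs. Origin: midway between the feet; z up. May be absent
- counter2: loose tan moulded heel counter: a rigid U-shaped strip 4 mm thick, 40 mm wide (y), about 45 g, standing like an arch on its two legs. 56 mm wide outside across the legs (x), 48 mm inside, 76 mm high; legs straight for 48 mm, then a half-round crown, its underside 72 mm above the feet. Can be gripped across the legs. Origin: midway between the feet; z up. May be absent
- counter3: loose tan moulded heel counter: a rigid U-shaped strip 4 mm thick, 40 mm wide (y), about 45 g, standing like an arch on its two legs. 56 mm wide outside across the legs (x), 48 mm inside, 76 mm high; legs straight for 48 mm, then a half-round crown, its underside 72 mm above the feet. Can be gripped across the legs. Origin: midway between the feet; z up. May be absent
- counter4: loose tan moulded heel counter: a rigid U-shaped strip 4 mm thick, 40 mm wide (y), about 45 g, standing like an arch on its two legs. 56 mm wide outside across the legs (x), 48 mm inside, 76 mm high; legs straight for 48 mm, then a half-round crown, its underside 72 mm above the feet. Can be gripped across the legs. Origin: midway between the feet; z up. May be absent
- glue_tin: bystander: glue tin, 80 mm across, 60 mm high; origin under its centre
- polish_tin: bystander: flat dark polish tin, 72 mm across, 24 mm high; origin under its centre
- hammer: bystander: hammer lying on the bench; origin at the middle of its underside
- brush_cup: bystander: white cup, 76 mm across, 70 mm high; origin under its centre
- last: bystander: wooden shoe last, 210 mm long, about 100 mm high; origin under its centre
- tape: bystander: tan roll of tape, 90 mm across, 24 mm high; origin under its centre
Mind the look-alikes: they are no part of the job. What is shaped like the counter3 but pink is not meant.

How it is judged:
On the way, in this order (a step that is already met when the one before it is completed fails the run):
1. the bar rests in both notches of the stand (x of bar_mid in the frame of rest_mid between -0.009 and 0.009 m and y of bar_mid in the frame of rest_mid between -0.025 and 0.025 m and z of bar_mid in the frame of rest_mid between -0.014 and -0.002 m and angle between the y axis of bar and the y axis of stand, either way round below 0.06 rad), for 0.2 s.
2. every counter hangs over the bar (x of counter1 in the frame of rest_mid between -0.025 and 0.025 m and y of counter1 in the frame of rest_mid between -0.099 and 0.099 m and z of counter1 in the frame of rest_mid between -0.081 and -0.061 m and angle between each of counter1, counter2, counter3, counter4's own z axis and vertical below 0.35 rad and angle between the y axis of each of counter1, counter2, counter3, counter4 and the y axis of stand, either way round below 0.35 rad and contact force between each of counter1, counter2, counter3, counter4 and stand below 0.02 N and linear speed of each of counter1, counter2, counter3, counter4 below 0.03 m/s and x of counter2 in the frame of rest_mid between -0.025 and 0.025 m and y of counter2 in the frame of rest_mid between -0.099 and 0.099 m and z of counter2 in the frame of rest_mid between -0.081 and -0.061 m and x of counter3 in the frame of rest_mid between -0.025 and 0.025 m and y of counter3 in the frame of rest_mid between -0.099 and 0.099 m and z of counter3 in the frame of rest_mid between -0.081 and -0.061 m and x of counter4 in the frame of rest_mid between -0.025 and 0.025 m and y of counter4 in the frame of rest_mid between -0.099 and 0.099 m and z of counter4 in the frame of rest_mid between -0.081 and -0.061 m and horizontal distance between counter1 and counter2 above 0.0405 m and horizontal distance between each of counter1, counter2 and counter3 above 0.0405 m and horizontal distance between each of counter1, counter2, counter3 and counter4 above 0.0405 m and contact force between counter1 and counter2 below 0.02 N and contact force between each of counter1, counter2 and counter3 below 0.02 N and contact force between each of counter1, counter2, counter3 and counter4 below 0.02 N), for 0.2 s.
At the end, for the whole second after the job is handed in: Heel blocks upright, each at its own mark: flat face within 9 mm of the ledge, 10 mm sideways, 0.14 rad; bar in both notches, centred within 25 mm; counters at rest over the bar between the uprights, legs down, within 0.35 rad of upright and square, touching neither stand nor each other (all of step 1 and all of step 2 and ((x of mark1 in the frame of heel1 between 0.019 and 0.033 m and y of mark1 in the frame of heel1 between -0.01 and 0.01 m and z of mark1 in the frame of heel1 between -0.005 and 0.005 m) or (x of mark2 in the frame of heel1 between 0.019 and 0.033 m and y of mark2 in the frame of heel1 between -0.01 and 0.01 m and z of mark2 in the frame of heel1 between -0.005 and 0.005 m) or (x of mark3 in the frame of heel1 between 0.019 and 0.033 m and y of mark3 in the frame of heel1 between -0.01 and 0.01 m and z of mark3 in the frame of heel1 between -0.005 and 0.005 m)) and angle between the x axis of each of heel1, heel2, heel3 and the x axis of board, either way round below 0.14 rad and angle between each of heel1, heel2, heel3's own z axis and vertical below 0.1 rad and linear speed of each of heel1, heel2, heel3 below 0.02 m/s and ((x of mark1 in the frame of heel2 between 0.019 and 0.033 m and y of mark1 in the frame of heel2 between -0.01 and 0.01 m and z of mark1 in the frame of heel2 between -0.005 and 0.005 m) or (x of mark2 in the frame of heel2 between 0.019 and 0.033 m and y of mark2 in the frame of heel2 between -0.01 and 0.01 m and z of mark2 in the frame of heel2 between -0.005 and 0.005 m) or (x of mark3 in the frame of heel2 between 0.019 and 0.033 m and y of mark3 in the frame of heel2 between -0.01 and 0.01 m and z of mark3 in the frame of heel2 between -0.005 and 0.005 m)) and ((x of mark1 in the frame of heel3 between 0.019 and 0.033 m and y of mark1 in the frame of heel3 between -0.01 and 0.01 m and z of mark1 in the frame of heel3 between -0.005 and 0.005 m) or (x of mark2 in the frame of heel3 between 0.019 and 0.033 m and y of mark2 in the frame of heel3 between -0.01 and 0.01 m and z of mark2 in the frame of heel3 between -0.005 and 0.005 m) or (x of mark3 in the frame of heel3 between 0.019 and 0.033 m and y of mark3 in the frame of heel3 between -0.01 and 0.01 m and z of mark3 in the frame of heel3 between -0.005 and 0.005 m))).
It fails at once if one of the other things on the bench was pushed over 40 mm away (distance of any of glue_tin, polish_tin, hammer, brush_cup, last, tape from where it was at the start of the episode above 0.04 m).
Of heel1, heel2, heel3 only 2 to 3 are there at a start; the rules pass over those that are not, and their reading is None.
Of counter1, counter2, counter3, counter4 only 3 to 4 are there at a start; the rules pass over those that are not, and their reading is None.
At some moment in a run one of heel1, heel2, heel3 may be knocked a few centimetres aside while the robot is not near it.
It also fails if it takes over 210 s, if anything falls off the work surface, if the arm or the gripper's body presses on something with over 40 N, if the wrist force passes 120 N, or if a joint passes its speed limit or range.

### The arm

A 6-joint arm with a two-finger parallel gripper is mounted at the origin on the work surface. World frame = base frame: x ahead of the robot, y to its left, z up, the work surface at z = 0. Lengths are in m, angles in rad, forces in N, time in s.
With the tool pointing down it reaches from about 0.375 to 0.9 m from the base axis. Payload 3.1 kg.
Tool frame: the origin (TCP) lies at the very end of the fingers, on their centre line; the grasp point (between the pads) lies 19 mm behind it; z points along the fingers, y is the line along which they close (so a half turn about z gives the same grasp; the last joint's range is limited). The gripper opens to 85 mm and grips with 20 to 120 N. Pads are 22 mm wide; open, the fingers measure 114 mm over their backs; the gripper's body (76 mm by 85 mm) begins 54 mm behind the grasp point. The pads swing forward as they close: fully open they stand 13 mm farther back than shut.
Start: joints at [-1.444, 0.527, 1.433, -0, 1.181, -0.178], TCP at [0.188, -0.596, 0.231] pointing down, gripper open.
Joint ranges: [-3.08, 3.08], [-0.75, 2.2], [0.22, 2.44], [-1.43, 4.57], [0, 2.65], [-2.85, 2.85]. Speed limits (rad/s): [2.79, 2.79, 3.14, 3.14, 3.14, 3.14].

### API

Orientations are given as a unit quaternion [x, y, z, w].
In Python, from station import telemetry, snapshot, ticket gives the robot as it stands.
- The arm moves only by the tool move_arm, never from a script. Its argument "commands" is text: rows parted by semicolons, each of 7 numbers parted by spaces: the shift along the tool's x, y, z in mm, then the turn, a rotation vector about the tool's x, y, z in degrees, then the opening, from -1 (shut) to 1 (fully open). A call has exactly 5 rows; each row is the pose to reach, as a shift and turn from the pose commanded when the call began, along the tool's axes at that moment; what a row does not reach only later rows make up. A row lasts 1/8 s, in which the tool goes at most 62.5 mm and 10.7 degrees, less where a joint would pass 70% of its speed; a pose out of reach is approached as far as the arm can. A call with a gripper value outside its range is refused whole. The fingers move at their own pace and stop on an object; "grip_force" is the grip in N (left out, the last holds). Time passes only in rows, so rows that repeat a pose let the fingers close, or fill a call up. It gives the time, the measured TCP pose, the force, the opening and the grip force at its end, in the units of the state.
- telemetry.sense(): the state, without advancing time (a new reading comes with each control period).
- snapshot(name): name is "scene" or "side" or "wrist"; returns a dict with "image" (480x640x3 uint8, red, green, blue), "fx", "fy", "cx", "cy" (pixels), "pose" (4x4, takes a point from camera to world coordinates). Camera axes: x right, y down, z forward; pixel columns grow to the right and rows downward; lengths in m; the calibration is good to about 2 mm. A picture is of the moment at which its call begins. There is no depth.
- ticket.sign_off(): hands the job in; it is judged then, once.
The state is a dict: "t": time; "q": joint angles; "qd": joint speeds; "tau": joint torques, N m; "tcp_pos": TCP position; "tool_rot": TCP orientation; "force": force on the tool from outside, world axes, zero at the start; "ft_torque": the same for the moment, N m; "finger_gap": opening from 0.0 (shut) to 1.0 (fully open); "gripper_force": force on a finger pad.
Only numpy, scipy, OpenCV 4.12 (cv2) and the standard library are available. Lean on these libraries where they do the work, as an engineer would, in place of code of your own. Each camera call takes 0.05 s, during which the arm holds its last target. There are 200 camera calls.

## Working session

There is one attempt and no reset: what is moved stays moved. The work goes in short steps, Python scripts to look and compute and a tool call to move; the robot and the scene stay as the last step left them, time stands still between calls to the robot, and variables do not carry over. Pictures are saved under pics/ and viewed, at most 16 in all, crops included, and the job is handed in when it is done.

Besides the shell and the picture viewer there is one more tool, called after "Emit:" as name(argument=value, ...), one argument or row to a line, values as JSON. move_arm: Moves the arm, as the interface text tells. Its arguments: {"type":"object","properties":{"commands":{"type":"string"},"grip_force":{"type":"number"}},"required":["commands"]}

```bash
ls; mkdir -p pics
python3 - <<'E'
from station import telemetry,snapshot
import cv2,numpy as np
for n in ["scene","side"]:
    s=snapshot(n); cv2.imwrite(f"pics/{n}0.png",s["image"][:,:,::-1]); print(n,s["fx"],s["cx"],s["cy"],np.round(s["pose"],4).tolist())
s=telemetry.sense(); print(s)
E
```

```text
pics
scene 505.8186855297268 325.7483968688925 232.44111867955178 [[-0.4473, 0.7154, -0.5367, 1.1901], [0.8944, 0.3554, -0.2716, 0.316], [-0.0036, -0.6015, -0.7989, 1.1189], [0.0, 0.0, 0.0, 1.0]]
side 576.5012585761012 334.89540390642236 244.18057350716194 [[-0.9696, -0.1663, 0.1797, 0.2848], [-0.2447, 0.6836, -0.6876, 0.8634], [-0.0085, -0.7106, -0.7035, 1.0268], [0.0, 0.0, 0.0, 1.0]]
{'t': 0.1, 'q': array([-1.44349619e+00,  5.28388646e-01,  1.43379288e+00, -1.13923046e-05,
        1.18137219e+00, -1.78480047e-01]), 'qd': array([-2.02345068e-04, -1.22288039e-03, -2.98677865e-03,  1.85027843e-03,
        9.32599857e-05,  2.20658048e-04]), 'tau': array([-3.37484234e-04, -4.43305385e+01, -1.78585982e+01, -3.05719223e-04,
        3.88449786e-03,  8.83856785e-06]), 'tcp_pos': array([ 0.18810192, -0.59534508,  0.23041602]), 'tool_rot': array([ 9.88334254e-01,  1.52297211e-01,  1.98231650e-05, -9.80343952e-04]), 'force': array([-0.32985461,  0.3589877 ,  0.13296441]), 'ft_torque': array([ 0.02961241, -0.00556937,  0.01458768]), 'gripper_force': 0.0, 'finger_gap': 0.9988967166231595}
```

View pics/scene0.png

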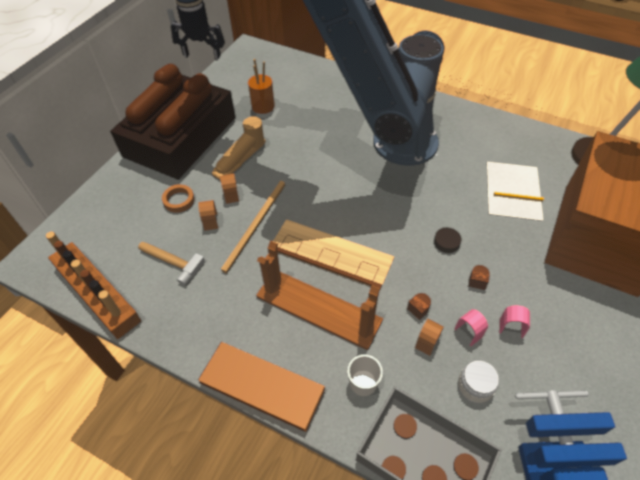

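View pics/side0.png

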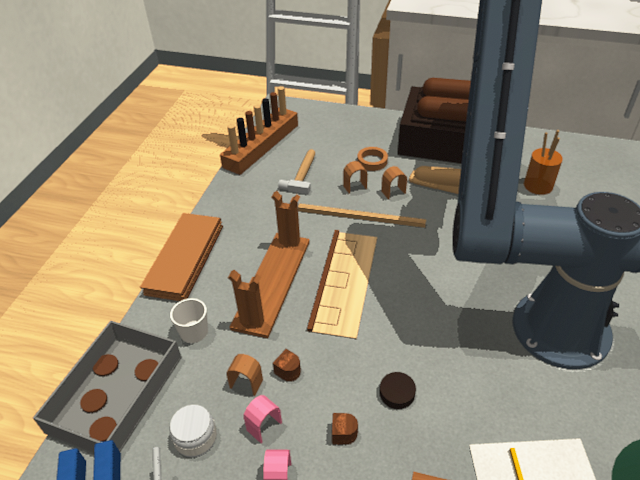

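The scene view shows tan counters at scene pixels (208,215), (229,187) and (430,336). Pink look-alikes are at (473,323) and (516,320). The heels are at (420,303) and (480,277), and the dark polish tin at (447,240) could be mistaken for one. The bar runs (223,270)-(283,183), the board is at (335,252), and the stand is at (320,300). I'll enlarge these areas.

```bash
cat > h.py <<'E'
import cv2,numpy as np,os
from station import telemetry,snapshot
from scipy.spatial.transform import Rotation as R
def ray(s,u,v,z):
    P=s["pose"]; d=P[:3,:3]@np.array([(u-s["cx"])/s["fx"],(v-s["cy"])/s["fy"],1.])
    return P[:3,3]+d*(z-P[2,3])/d[2]
def proj(s,p):
    P=s["pose"]; c=(np.atleast_2d(p)-P[:3,3])@P[:3,:3]
    return np.c_[s["fx"]*c[:,0]/c[:,2]+s["cx"],s["fy"]*c[:,1]/c[:,2]+s["cy"]]
def crop(s,x0,y0,x1,y1,k,name):
    im=cv2.resize(s["image"][y0:y1,x0:x1],None,fx=k,fy=k,interpolation=cv2.INTER_CUBIC)[:,:,::-1].copy()
    for u in range((x0+19)//20*20,x1,20): cv2.line(im,((u-x0)*k,0),((u-x0)*k,6),(0,0,255),1); cv2.putText(im,str(u),((u-x0)*k,16),0,.35,(0,0,255))
    for v in range((y0+19)//20*20,y1,20): cv2.line(im,(0,(v-y0)*k),(6,(v-y0)*k),(0,0,255),1); cv2.putText(im,str(v),(8,(v-y0)*k+4),0,.35,(0,0,255))
    cv2.imwrite(f"pics/{name}.png",im)
E
python3 - <<'E'
from h import *
import pickle
a=snapshot("scene"); b=snapshot("side"); pickle.dump((a,b),open("s0.pkl","wb"))
crop(a,180,165,440,355,3,"c1")
crop(b,220,150,440,340,3,"c2")
E
```

```text
(no output)
```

View pics/c1.png

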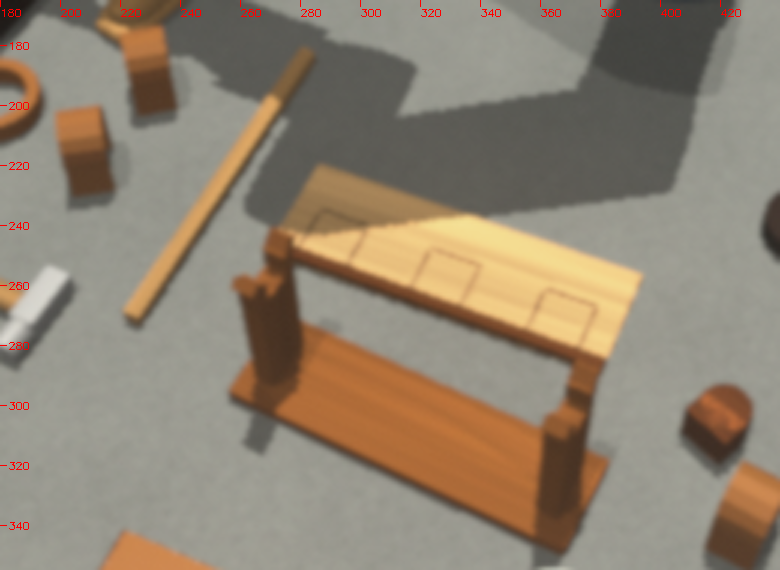

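View pics/c2.png

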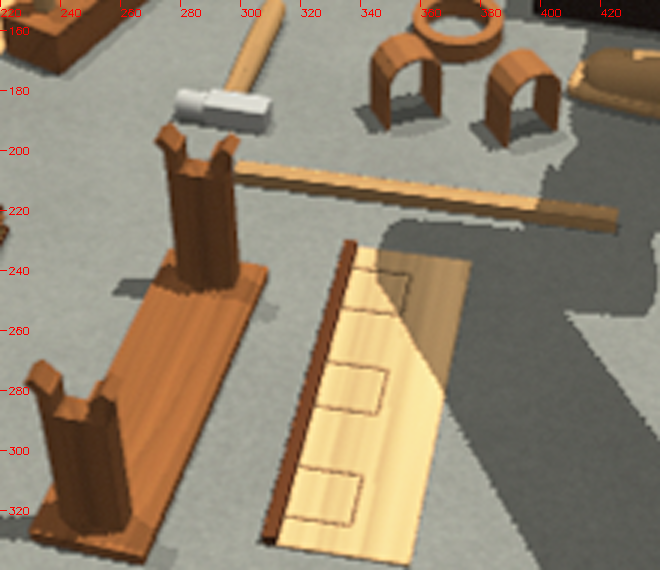

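c1 and c2 show the stand base and uprights, the board with its ledge on the stand side, the bar and two counters near the hammer, all with clear corners. I'll fit the poses from those corners in both cameras.

```bash
cat >> h.py <<'E'
from scipy.optimize import least_squares
def fit(obs,x0):
    # obs: (cam, (u,v), (x,y,z)) ; solve x,y,yaw
    def f(p):
        c,s=np.cos(p[2]),np.sin(p[2]); r=[]
        for S,uv,m in obs:
            w=[p[0]+c*m[0]-s*m[1],p[1]+s*m[0]+c*m[1],m[2]]
            r.extend((proj(S,w)[0]-uv))
        return r
    k=least_squares(f,x0,loss="soft_l1"); r=np.array(f(k.x)).reshape(-1,2)
    print(np.round(k.x,4),"res px",np.round(r,1).tolist()); return k.x
E
python3 - <<'E'
from h import *
import pickle
a,b=pickle.load(open("s0.pkl","rb"))
A=lambda x,y:(180+x/3,165+y/3); B=lambda x,y:(220+x/3,150+y/3); m=1e-3
print("stand")
t=lambda x,y,z:(x*m,y*m,z*m)
fit([(a,A(231,393),t(45,-155,14)),(a,A(563,542),t(45,155,14)),(a,A(608,463),t(-45,155,14)),(b,B(268,268),t(-45,-155,14)),(b,B(32,530),t(45,155,14)),(b,B(145,553),t(-45,155,14))],[.55,0.1,0])
print("board")
fit([(a,A(318,165),t(-69,-160,4)),(a,A(643,273),t(-69,160,4)),(b,B(470,262),t(-69,-160,4)),(b,B(408,563),t(-69,160,4)),(b,B(350,240),t(41,-160,12)),(b,B(261,540),t(41,160,12))],[.4,0.1,0])
print("bar ends z16")
for p in [(124,311),(141,316),(302,47),(316,55)]: print(np.round(ray(a,*A(*p),.016),4))
print(np.round(ray(b,*B(618,207),.016),4))
for n,u,v,z in [("ctrA",208,215,.03),("ctrB",229,187,.03),("ctrC",430,336,.04),("h1",420,303,.03),("h2",480,277,.03),("tape",178,198,.01),("hammer",190,268,.01),("polish",447,240,.02),("cup",365,375,.04),("tin",480,382,.04),("pink1",473,323,.03),("pink2",516,320,.03),("last",240,150,.03)]: print(n,np.round(ray(a,u,v,z)[:2],3))
E
```

```text
stand
[ 0.6575  0.0232 -0.0081] res px [[-2.4, -1.4], [0.0, 1.3], [0.2, -3.2], [-0.0, -0.9], [-1.0, 0.6], [0.3, 1.2]]
board
[ 0.5076 -0.021   0.0569] res px [[0.1, -1.2], [-0.3, -0.2], [0.2, 0.3], [0.4, 1.2], [-2.2, -0.0], [-0.4, -0.9]]
bar ends z16
[ 0.6747 -0.2488  0.016 ]
[ 0.6725 -0.2328  0.016 ]
[ 0.337  -0.2642  0.016 ]
[ 0.3402 -0.2466  0.016 ]
[ 0.3354 -0.271   0.016 ]
ctrA [ 0.55  -0.373]
ctrB [ 0.436 -0.379]
ctrC [0.626 0.299]
h1 [0.549 0.248]
h2 [0.411 0.357]
tape [ 0.524 -0.5  ]
hammer [ 0.707 -0.326]
polish [0.33  0.245]
cup [0.778 0.202]
tin [0.681 0.433]
pink1 [0.544 0.379]
pink2 [0.49  0.468]
last [ 0.292 -0.432]
```

```bash
cat >> h.py <<'E'
def cur():
    s=telemetry.sense(); Rm=R.from_quat(s["tool_rot"]); x=Rm.as_matrix()[:,0]
    return s,s["tcp_pos"],Rm,np.degrees(np.arctan2(x[1],x[0]))
def plan(wps,step=58.,deg=9.5):
    """wps: (x,y,z in mm, psi deg, opening[, hold rows]) ; prints suggested rows in tool axes per call"""
    s,p,Rm,psi=cur(); print("t",round(s["t"],1),"now",np.round(p*1e3,1),"psi",round(psi,1),"gap",round(s["finger_gap"],3),"q",np.round(s["q"],2))
    P=p*1e3; rows=[]; q=psi; cr=Rm
    for w in wps:
        T=np.array(w[:3],float); n=max(1,int(np.ceil(max(np.linalg.norm(T-P)/step,abs(w[3]-q)/deg))))
        for i in range(1,n+1): rows.append((P+(T-P)*i/n,q+(w[3]-q)*i/n,w[4]))
        rows+= [rows[-1]]*(w[5] if len(w)>5 else 0); P,q=T,w[3]
    while len(rows)%5: rows.append(rows[-1])
    p0,R0=p*1e3,Rm
    for k in range(0,len(rows),5):
        out=[]
        for r in rows[k:k+5]:
            Rt=R.from_matrix(np.array([[np.cos(a:=np.radians(r[1])),np.sin(a),0],[np.sin(a),-np.cos(a),0],[0,0,-1]]).T.T)
            d=R0.inv().apply(r[0]-p0); v=np.degrees((R0.inv()*Rt).as_rotvec())
            v[np.abs(v)<.25]=0; out.append(" ".join(f"{x:.0f}" for x in d)+" "+" ".join(f"{x:.1f}".replace(".0","").replace("-0","0") if abs(x)<.05 else f"{x:g}" for x in np.round(v*2)/2)+f" {r[2]:g}")
        print("; ".join(out)); p0,R0=rows[k+4][0],R.from_matrix(np.array([[np.cos(a:=np.radians(rows[k+4][1])),np.sin(a),0],[np.sin(a),-np.cos(a),0],[0,0,-1]]))
E
python3 - <<'E'
from h import *
plan([(380,-420,320,2.5,1),(470,-300,320,2.5,1,2)])
E
```

```text
t 0.2 now [ 188.1 -595.6  230.7] psi 17.5 gap 1.001 q [-1.44  0.53  1.43  0.    1.18 -0.18]
47 -22 -18 0 0 3 1; 94 -44 -36 0 0 6 1; 142 -66 -53 0 0 9 1; 189 -88 -71 0 0 12 1; 236 -110 -89 0 0 15 1
32 -39 0 0 0 0 1; 63 -77 0 0 0 0 1; 95 -116 0 0 0 0 1; 95 -116 0 0 0 0 1; 95 -116 0 0 0 0 1
```

Emit:
move_arm(
  commands="47 -22 -18 0 0 3 1; 94 -44 -36 0 0 6 1; 142 -66 -53 0 0 9 1; 189 -88 -71 0 0 12 1; 236 -110 -89 0 0 15 1",
  grip_force=40,
)

```text
t: 0.82
tcp_pos: [0.3812, -0.4186, 0.3208]
tool_rot: [1.0, 0.021, 0.0, -0.0]
force: [0.0, -0.4, 0.6]
finger_gap: 0.998
gripper_force: 0.0
```

Emit:
move_arm(
  commands="32 -39 0 0 0 0 1; 63 -77 0 0 0 0 1; 95 -116 0 0 0 0 1; 95 -116 0 0 0 0 1; 95 -116 0 0 0 0 1",
)

```text
t: 1.45
tcp_pos: [0.4697, -0.3001, 0.3202]
tool_rot: [1.0, 0.022, -0.0, 0.0]
force: [-0.3, -0.6, -0.1]
finger_gap: 0.999
gripper_force: 0.0
```

Run:
```python
from h import *
import pickle
s,p,_,psi=cur(); print(s["t"],p,psi)
w=snapshot("wrist"); pickle.dump(w,open("w1.pkl","wb")); print(w["fx"],np.round(w["pose"],3).tolist())
crop(w,0,0,640,480,1,"w1")
```

```text
1.45 [ 0.46973691 -0.3001432   0.32018607] 2.5556390151119097
409.20663534964496 [[0.045, -0.962, -0.269, 0.539], [-0.999, -0.043, -0.012, -0.297], [0.0, 0.269, -0.963, 0.464], [0.0, 0.0, 0.0, 1.0]]
```

View pics/w1.png

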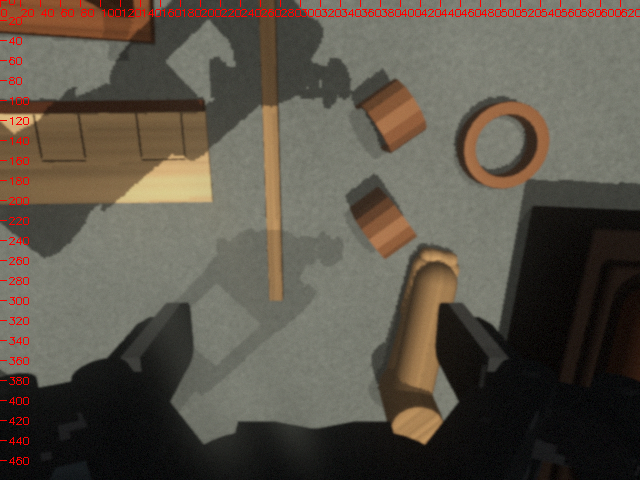

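The wrist view shows the bar from (269,0) to its near end at (276,300). Tan counters are centred at (393,115) and (383,222), and the tape ring at (505,145) and the last at (425,330) are bystanders. The board corner is at (212,201). I'll fit the counters by silhouette.

```bash
cat >> h.py <<'E'
from scipy.optimize import minimize
def ctr_pts():
    o=[]
    for y in (-.02,.02):
        o+=[(x,y,z) for x in (-.028,.028) for z in (0,.048)]
        o+=[(.028*np.cos(t),y,.048+.028*np.sin(t)) for t in np.linspace(.2,2.94,12)]
    return np.array(o)
def heel_pts():
    o=[]
    for z in (0,.04):
        o+=[(.024,-.022,z),(.024,.022,z)]+[(-.002+.022*np.cos(t),.022*np.sin(t),z) for t in np.linspace(np.pi/2,3*np.pi/2,15)]
    return np.array(o)
def hullfit(S,mask,pts,x0,z0=0.):
    """x,y,yaw maximising overlap of projected convex hull with mask"""
    K=4; M=cv2.resize(mask.astype(np.uint8),None,fx=K,fy=K,interpolation=cv2.INTER_LINEAR)
    def cost(p):
        c,s=np.cos(p[2]),np.sin(p[2]); w=np.c_[p[0]+c*pts[:,0]-s*pts[:,1],p[1]+s*pts[:,0]+c*pts[:,1],pts[:,2]+z0]
        h=cv2.convexHull(((proj(S,w)+.5)*K-.5).astype(np.int32)); g=np.zeros_like(M); cv2.fillConvexPoly(g,h,1)
        return 1-(g&M).sum()/max(1,(g|M).sum())
    best=None
    for da in np.radians(np.arange(-90,90,15)):
        r=minimize(cost,[x0[0],x0[1],x0[2]+da],method="Nelder-Mead",options=dict(initial_simplex=[[x0[0]+a,x0[1]+b,x0[2]+da+c] for a,b,c in [(0,0,0),(.01,0,0),(0,.01,0),(0,0,.2)]],xatol=2e-4,fatol=1e-4))
        if best is None or r.fun<best.fun: best=r
    print("pose",np.round(best.x[:2]*1e3,1),"yaw",round(np.degrees(best.x[2]),1),"1-IoU",round(best.fun,3)); return best.x
def blob(S,u,v,smin=90,r=60):
    hsv=cv2.cvtColor(S["image"],cv2.COLOR_RGB2HSV); m=(hsv[...,1]>smin).astype(np.uint8)
    n,l=cv2.connectedComponents(m); k=l[v,u]; assert k>0,"not on blob"
    m=(l==k); ys,xs=np.nonzero(m); print("blob",m.sum(),xs.min(),xs.max(),ys.min(),ys.max()); return m
E
python3 - <<'E'
from h import *
import pickle
w=pickle.load(open("w1.pkl","rb"))
for u,v,x0 in [(393,115,(.55,-.373,0)),(383,222,(.436,-.379,0))]:
    hullfit(w,blob(w,u,v),ctr_pts(),x0)
for u,v in [(276,300),(269.5,300),(283,300),(262,2),(275,2)]: print(np.round(ray(w,u,v,.016)*1e3,1))
plan([(507,-248,120,2.5,1),(507,-248,25,2.5,1),(507,-248,3,2.5,1),(507,-248,3,2.5,-1,4)])
E
```

```text
blob 2734 357 425 80 151
pose [ 549.1 -373.1] yaw -142.9 1-IoU 0.127
blob 2480 351 415 188 257
pose [ 439.5 -375.7] yaw 40.3 1-IoU 0.033
[ 335.9 -261.1   16. ]
[ 335.5 -253.4   16. ]
[ 336.3 -269.4   16. ]
[ 651.6 -241.2   16. ]
[ 652.2 -253.9   16. ]
t 1.5 now [ 469.4 -300.7  320.2] psi 2.5 gap 0.999 q [-0.77  0.34  1.49 -0.    1.31  0.76]
10 -13 50 0 0 0 1; 20 -26 100 0 0 0 1; 30 -38 150 0 0 0 1; 40 -51 200 0 0 0 1; 40 -51 248 0 0 0 1
0 0 48 0 0 0 1; 0 0 70 0 0 0 1; 0 0 70 0 0 0 -1; 0 0 70 0 0 0 -1; 0 0 70 0 0 0 -1
0 0 0 0 0 0 -1; 0 0 0 0 0 0 -1; 0 0 0 0 0 0 -1; 0 0 0 0 0 0 -1; 0 0 0 0 0 0 -1
```

Emit:
move_arm(
  commands="10 -12 50 0 0 0 1; 20 -24 100 0 0 0 1; 30 -36 150 0 0 0 1; 39 -48 200 0 0 0 1; 39 -48 248 0 0 0 1",
)

```text
t: 2.12
tcp_pos: [0.5066, -0.2513, 0.0707]
tool_rot: [1.0, 0.021, 0.0, 0.0]
force: [0.9, -0.8, -0.0]
finger_gap: 0.998
gripper_force: 0.0
```

Emit:
move_arm(
  commands="0 0 48 0 0 0 1; 0 0 68 0 0 0 1; 0 0 69 0 0 0 1; 0 0 69 0 0 0 -1; 0 0 69 0 0 0 -1",
)

```text
t: 2.75
tcp_pos: [0.5075, -0.2513, 0.0047]
tool_rot: [1.0, 0.022, 0.001, 0.001]
force: [0.1, -0.2, -0.6]
finger_gap: 0.603
gripper_force: 0.0
```

Emit:
move_arm(
  commands="0 0 0 0 0 0 -1; 0 0 0 0 0 0 -1; 0 0 0 0 0 0 -1; 0 0 0 0 0 0 -1; 0 0 0 0 0 0 -1",
)

```text
t: 3.38
tcp_pos: [0.5073, -0.2507, 0.0043]
tool_rot: [1.0, 0.022, 0.001, 0.001]
force: [-1.1, 0.1, 5.5]
finger_gap: 0.175
gripper_force: 40.2
```

Run:
```python
from h import *
s,p,_,psi=cur(); print(s["force"],s["gripper_force"])
plan([(507,-251,80,2.5,-1,1),(507,-251,280,2.5,-1),(560,-100,290,89.5,-1,3)])
```

```text
[-1.07261973  0.12523142  5.53441171] 40.15981078147888
t 3.4 now [ 507.3 -250.7    4.3] psi 2.5 gap 0.175 q [-0.66  0.79  1.73 -0.    0.62  0.87]
-0 0 -38 0 0 0 -1; -0 0 -76 0 0 0 -1; -0 0 -76 0 0 0 -1; -0 0 -126 0 0 0 -1; -0 1 -176 0 0 0 -1
0 0 -50 0 0 0 -1; 0 0 -100 0 0 0 -1; 6 -15 -101 0 0 -8.5 -1; 12 -30 -102 0 0 -17.5 -1; 18 -45 -103 0 0 -26 -1
12 -11 -1 0 0 -8.5 -1; 24 -21 -2 0 0 -17.5 -1; 36 -32 -3 0 0 -26 -1; 48 -43 -4 0 0 -35 -1; 59 -54 -5 0 0 -43.5 -1
16 0 -1 0 0 -8.5 -1; 32 1 -2 0 0 -17.5 -1; 32 1 -2 0 0 -17.5 -1; 32 1 -2 0 0 -17.5 -1; 32 1 -2 0 0 -17.5 -1
```

Emit:
move_arm(
  commands="0 0 -38 0 0 0 -1; 0 0 -76 0 0 0 -1; 0 0 -126 0 0 0 -1; 0 0 -176 0 0 0 -1; 0 0 -230 0 0 0 -1",
)

```text
t: 4.0
tcp_pos: [0.5061, -0.2496, 0.2344]
tool_rot: [1.0, 0.022, -0.001, -0.001]
force: [0.6, -1.4, -1.8]
finger_gap: 0.177
gripper_force: 39.3
```

Emit:
move_arm(
  commands="0 0 -46 0 0 0 -1; 6 -15 -50 0 0 -8.5 -1; 12 -30 -50 0 0 -17.5 -1; 18 -45 -50 0 0 -26 -1; 18 -45 -50 0 0 -26 -1",
)

```text
t: 4.62
tcp_pos: [0.5224, -0.2033, 0.283]
tool_rot: [0.969, 0.246, -0.0, -0.0]
force: [-0.5, -0.5, -0.6]
finger_gap: 0.178
gripper_force: 39.4
```

Run:
```python
from h import *
plan([(570,50,290,89.5,-1,3)])
```

```text
t 4.6 now [ 522.4 -203.3  283. ] psi 28.5 gap 0.178 q [-0.57  0.38  1.53  0.    1.23  0.5 ]
23 -29 -1 0 0 -8.5 -1; 47 -57 -2 0 0 -17.5 -1; 70 -86 -3 0 0 -26 -1; 93 -114 -4 0 0 -35 -1; 116 -143 -5 0 0 -43.5 -1
37 -5 -1 0 0 -8.5 -1; 73 -9 -2 0 0 -17.5 -1; 73 -9 -2 0 0 -17.5 -1; 73 -9 -2 0 0 -17.5 -1; 73 -9 -2 0 0 -17.5 -1
```

Emit:
move_arm(
  commands="23 -29 -1 0 0 -8.5 -1; 47 -57 -2 0 0 -17.5 -1; 70 -86 -3 0 0 -26 -1; 93 -114 -4 0 0 -35 -1; 116 -143 -5 0 0 -43.5 -1",
)

```text
t: 5.25
tcp_pos: [0.5564, -0.0232, 0.288]
tool_rot: [0.808, 0.589, -0.0, 0.0]
force: [-0.5, 0.1, -0.6]
finger_gap: 0.173
gripper_force: 39.4
```

Emit:
move_arm(
  commands="37 -5 -1 0 0 -8.5 -1; 73 -9 -2 0 0 -17.5 -1; 73 -9 -2 0 0 -17.5 -1; 73 -9 -2 0 0 -17.5 -1; 73 -9 -2 0 0 -17.5 -1",
)

```text
t: 5.88
tcp_pos: [0.5702, 0.0474, 0.2901]
tool_rot: [0.711, 0.703, -0.0, -0.0]
force: [-0.2, 0.3, -0.5]
finger_gap: 0.176
gripper_force: 39.4
```

Run:
```python
from h import *
import pickle
s,p,_,psi=cur(); print(s["t"],p,psi)
w=snapshot("wrist"); pickle.dump(w,open("w2.pkl","wb")); print(np.round(w["pose"],3).tolist())
crop(w,0,0,640,480,1,"w2")
```

```text
5.875 [0.57024886 0.04741468 0.29013781] 89.35979247305788
[[1.0, -0.011, -0.004, 0.572], [-0.011, -0.963, -0.269, 0.116], [-0.001, 0.269, -0.963, 0.434], [0.0, 0.0, 0.0, 1.0]]
```

View pics/w2.png

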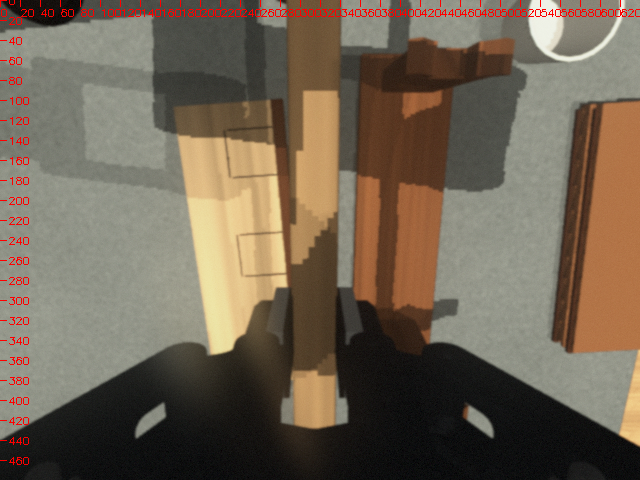

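The wrist view shows the stand base's left edge (360,54)-(353,320) and right edge (451,100)-(432,345). The +y upright's top spans (407..514, 40..80). The board has corners at (174,107) and (284,98), and the held bar is in the middle.

Run:
```python
from h import *
import pickle
w=pickle.load(open("w2.pkl","rb")); a,b=pickle.load(open("s0.pkl","rb"))
for n,u,v,z in [("baseL",360,54,.014),("baseL",353,320,.014),("baseR",451,110,.014),("baseR",432,345,.014),("upL",407,57,.163),("upR",514,55,.163),("board",174,107,.004),("board",210,355,.004),("ledge",284,98,.012),("ledgeNear",271,98,.012),("mark3",225,130,.004),("mark3",230,177,.004),("mark2",238,236,.004),("mark2",242,277,.004),("bartopL",287,100,.306),("bartopR",340,100,.306),("barend",293,428,.3),("barend",337,428,.3)]: print(n,np.round(ray(w,u,v,z)*1e3,1))
# upright tops in both views: print predicted pixels for stand pose
for P in ([.6575,.0232,-.0081],[.657,.023,.0]):
  c,s_=np.cos(P[2]),np.sin(P[2])
  for S,nm in ((a,"scene"),(b,"side")):
    print(nm,[(m,np.round(proj(S,[P[0]+c*m[0]-s_*m[1],P[1]+s_*m[0]+c*m[1],m[2]])[0],1).tolist()) for m in [(0,-.12,.134),(0,.14,.134),(0.013,-.12,.134),(-.013,-.12,.134),(0.013,.14,.134),(-.013,.14,.134)]])
```

```text
baseL [616.3 179.1  14. ]
baseL [613.6 -97.8  14. ]
baseR [706.4 127.5  14. ]
baseR [ 704.9 -130.4   14. ]
upL [629.5 154.5 163. ]
upR [694.8 154.9 163. ]
board [431.9 133.7   4. ]
board [ 445.7 -146.7    4. ]
ledge [542.9 140.6  12. ]
ledgeNear [530.2 140.7  12. ]
mark3 [481.4 110.9   4. ]
mark3 [483.4  63.3   4. ]
mark2 [487.8  -0.8   4. ]
mark2 [489.4 -48.5   4. ]
bartopL [564.2 122.6 306. ]
bartopR [580.  122.4 306. ]
barend [562.7   1.2 300. ]
barend [579.9   1.  300. ]
scene [((0, -0.12, 0.134), [271.6, 259.7]), ((0, 0.14, 0.134), [373.3, 304.1]), ((0.013, -0.12, 0.134), [268.7, 263.9]), ((-0.013, -0.12, 0.134), [274.4, 255.6]), ((0.013, 0.14, 0.134), [370.9, 308.8]), ((-0.013, 0.14, 0.134), [375.6, 299.5])]
side [((0, -0.12, 0.134), [284.7, 208.6]), ((0, 0.14, 0.134), [245.0, 290.1]), ((0.013, -0.12, 0.134), [279.5, 207.7]), ((-0.013, -0.12, 0.134), [290.0, 209.4]), ((0.013, 0.14, 0.134), [239.0, 288.9]), ((-0.013, 0.14, 0.134), [250.9, 291.3])]
scene [((0, -0.12, 0.134), [271.4, 259.9]), ((0, 0.14, 0.134), [373.5, 303.5]), ((0.013, -0.12, 0.134), [268.6, 264.0]), ((-0.013, -0.12, 0.134), [274.2, 255.7]), ((0.013, 0.14, 0.134), [371.1, 308.2]), ((-0.013, 0.14, 0.134), [375.8, 298.9])]
side [((0, -0.12, 0.134), [284.6, 208.5]), ((0, 0.14, 0.134), [245.7, 290.1]), ((0.013, -0.12, 0.134), [279.3, 207.6]), ((-0.013, -0.12, 0.134), [289.8, 209.3]), ((0.013, 0.14, 0.134), [239.8, 289.0]), ((-0.013, 0.14, 0.134), [251.8, 291.3])]
```

Run:
```python
from h import *
plan([(659,24,290,89.5,-1,1),(659,24,180,89.5,-1,4)])
```

```text
t 5.9 now [570.3  47.5 290.2] psi 89.4 gap 0.173 q [-0.11  0.39  1.5  -0.    1.25 -0.1 ]
-11 44 0 0 0 0 -1; -22 89 0 0 0 0 -1; -22 89 0 0 0 0 -1; -22 89 55 0 0 0 -1; -22 89 110 0 0 0 -1
0 0 0 0 0 0 -1; 0 0 0 0 0 0 -1; 0 0 0 0 0 0 -1; 0 0 0 0 0 0 -1; 0 0 0 0 0 0 -1
```

Emit:
move_arm(
  commands="-11 44 0 0 0 0 -1; -22 89 0 0 0 0 -1; -22 89 0 0 0 0 -1; -22 89 55 0 0 0 -1; -22 89 107 0 0 0 -1",
)

```text
t: 6.55
tcp_pos: [0.6586, 0.0253, 0.1827]
tool_rot: [0.711, 0.704, 0.0, 0.0]
force: [0.4, 0.8, -0.9]
finger_gap: 0.176
gripper_force: 39.6
```

Run:
```python
from h import *
b=snapshot("side"); a=snapshot("scene")
s,p,_,psi=cur(); print(p,psi)
crop(b,200,160,340,300,4,"c3b"); crop(a,230,210,420,330,4,"c3a")
A=cv2.imread("pics/c3a.png"); B=cv2.imread("pics/c3b.png")
B=cv2.resize(B,(0,0),fx=.75,fy=.75); A=cv2.resize(A,(0,0),fx=.5,fy=.5)
C=np.zeros((420,800,3),np.uint8); C[:420,:420]=B; C[:240,420:800]=A; cv2.imwrite("pics/c3.png",C)
```

```text
[0.65321235 0.02605926 0.17682513] 89.43993527305727
```

View pics/c3.png

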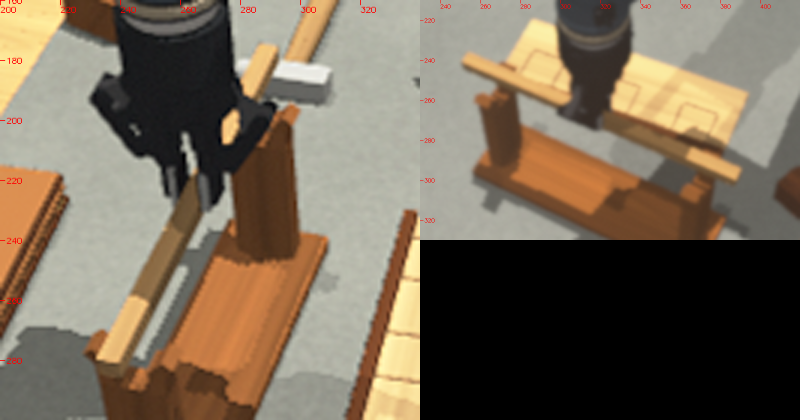

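Run:
```python
from h import *
for i in range(3):
    b=snapshot("side"); s,p,_,psi=cur(); print(s["t"],np.round(p*1e3,1),psi,s["force"],s["qd"].round(3),s["q"].round(4))
print(proj(b,[[.6532,.024+.17,.173],[.6586,.194,.173],[.6532,.194,.189]]))
```

```text
6.7 [656.1  25.9 180.5] 89.45931500857918 [ 0.18415148 -0.22649788 -0.79309975] [ 0.005 -0.063 -0.092  0.001 -0.003 -0.002] [-0.1305  0.6291  1.3895 -0.      1.1316 -0.121 ]
6.75 [658.6  25.7 183.4] 89.47640673659299 [ 0.38844229 -0.53477581  0.43637431] [ 0.002 -0.042 -0.06   0.001 -0.009 -0.   ] [-0.1303  0.6265  1.3855 -0.      1.1312 -0.1211]
6.8 [660.2  25.5 185.2] 89.48610082698677 [0.99989094 0.3245017  0.22707771] [ 0.004 -0.026 -0.031  0.    -0.006 -0.001] [-0.1301  0.6247  1.3832  0.      1.1308 -0.1212]
[[239.66702401 289.14132391]
 [237.07326884 288.6437022 ]
 [238.63644255 283.72063197]]
```

Run:
```python
from h import *
b=snapshot("side")
for u,v in [(243.7,274.7),(286.3,195.5),(241.7,279)]: print(np.round(ray(b,u,v,.164)*1e3,1), np.round(ray(b,u,v,.16)*1e3,1))
plan([(659,24,150,89.5,-1,0),(659,24,141,89.5,-1,3)])
```

```text
[663.  148.8 164. ] [664.7 145.4 160. ]
[ 654.5 -109.4  164. ] [ 656.2 -113.9  160. ]
[662.7 160.7 164. ] [664.5 157.4 160. ]
t 6.8 now [660.9  25.6 186.2] psi 89.5 gap 0.175 q [-0.13  0.62  1.38  0.    1.13 -0.12]
-2 -2 36 0.5 0 0 -1; -2 -2 45 0.5 0 0 -1; -2 -2 45 0.5 0 0 -1; -2 -2 45 0.5 0 0 -1; -2 -2 45 0.5 0 0 -1
```

Emit:
move_arm(
  commands="0 0 12 0 0 0 -1; 0 0 22 0 0 0 -1; 0 0 32 0 0 0 -1; 0 0 40 0 0 0 -1; 0 0 42 0 0 0 -1",
)

```text
t: 7.48
tcp_pos: [0.6587, 0.026, 0.1402]
tool_rot: [0.71, 0.704, -0.001, -0.001]
force: [0.0, -0.6, -2.1]
finger_gap: 0.173
gripper_force: 39.5
```

Emit:
move_arm(
  commands="0 0 0 0 0 0 -1; 0 0 0 0 0 0 -1; 0 0 0 0 0 0 -1; 0 0 0 0 0 0 -1; 0 0 0 0 0 0 -1",
)

```text
t: 8.1
tcp_pos: [0.6592, 0.026, 0.1414]
tool_rot: [0.71, 0.704, 0.0, 0.0]
force: [-0.0, -0.5, -1.4]
finger_gap: 0.169
gripper_force: 39.5
```

Emit:
move_arm(
  commands="0 0 2 0 0 0 -1; 0 0 3 0 0 0 -1; 0 0 3 0 0 0 -1; 0 0 3 0 0 0 0; 0 0 3 0 0 0 1",
)

```text
t: 8.72
tcp_pos: [0.6594, 0.0259, 0.1384]
tool_rot: [0.71, 0.704, 0.0, 0.0]
force: [0.0, 0.3, -0.2]
finger_gap: 0.593
gripper_force: 0.0
```

Emit:
move_arm(
  commands="0 0 0 0 0 0 1; 0 0 0 0 0 0 1; 0 0 -40 0 0 0 1; 0 0 -95 0 0 0 1; 0 0 -150 0 0 0 1",
)

```text
t: 9.35
tcp_pos: [0.6589, 0.026, 0.2896]
tool_rot: [0.71, 0.704, -0.0, -0.0]
force: [0.5, -0.8, 0.4]
finger_gap: 0.998
gripper_force: 0.0
```

Run:
```python
from h import *
plan([(520,240,320,89.5,1,3)])
```

```text
t 9.3 now [658.9  26.  289.6] psi 89.5 gap 0.998 q [-0.13  0.52  1.27  0.    1.35 -0.12]
43 -28 -6 0 0 0 1; 85 -56 -12 0 0 0 1; 128 -84 -18 0 0 0 1; 170 -113 -24 0 0 0 1; 213 -141 -30 0 0 0 1
0 0 0 0 0 0 1; 0 0 0 0 0 0 1; 0 0 0 0 0 0 1; 0 0 0 0 0 0 1; 0 0 0 0 0 0 1
```

Emit:
move_arm(
  commands="43 -28 -6 0 0 0 1; 85 -56 -12 0 0 0 1; 128 -84 -18 0 0 0 1; 170 -113 -24 0 0 0 1; 213 -141 -30 0 0 0 1",
)

```text
t: 9.98
tcp_pos: [0.5189, 0.2413, 0.3187]
tool_rot: [0.71, 0.704, 0.0, 0.0]
force: [-0.3, 1.7, -0.1]
finger_gap: 1.001
gripper_force: 0.0
```

Emit:
move_arm(
  commands="0 0 0 0 0 0 1; 0 0 0 0 0 0 1; 0 0 0 0 0 0 1; 0 0 0 0 0 0 1; 0 0 0 0 0 0 1",
)

```text
t: 10.6
tcp_pos: [0.5204, 0.2394, 0.3181]
tool_rot: [0.711, 0.704, -0.0, -0.0]
force: [-0.3, -0.0, 0.0]
finger_gap: 0.999
gripper_force: 0.0
```

Run:
```python
from h import *
import pickle
s,p,_,psi=cur(); print(s["t"],p,psi)
w=snapshot("wrist"); b=snapshot("side"); a=snapshot("scene"); pickle.dump(w,open("w3.pkl","wb"))
crop(w,0,0,640,480,1,"w3")
W=cv2.resize(cv2.imread("pics/w3.png"),(0,0),fx=.75,fy=.75)
crop(b,225,165,385,285,2,"q"); B=cv2.imread("pics/q.png"); crop(a,240,210,400,330,2,"q"); A=cv2.imread("pics/q.png")
C=np.zeros((600,800,3),np.uint8); C[:360,:480]=W; C[360:600,:320]=B; C[360:600,330:650]=A; cv2.imwrite("pics/c4.png",C)
```

```text
10.6 [0.52043032 0.23940017 0.31807969] 89.44059441611913
```

View pics/c4.png

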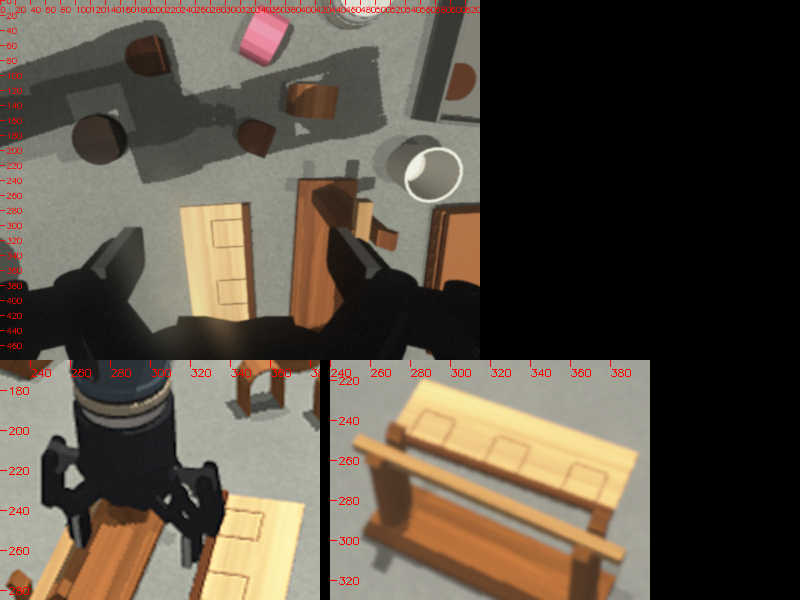

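The wrist view (at 0.75 scale) shows heels near (148,55) and (257,138) and the tan counter at (313,100). The pink look-alike is at (265,35) and the polish tin at (100,138). In the scene crop the bar lies in both notches.

Run:
```python
from h import *
import pickle
w=pickle.load(open("w3.pkl","rb")); a,b=pickle.load(open("s0.pkl","rb"))
e=[ray(a,252.5,251,.142),ray(a,387.5,306,.142)]; print("bar ends",np.round(e,3).tolist())
hsv=cv2.cvtColor(w["image"],cv2.COLOR_RGB2HSV); print([hsv[v,u].tolist() for u,v in [(197,73),(343,184),(417,133),(132,185),(280,140)]])
for u,v,P,x0 in [(417,133,ctr_pts(),(.62,.30,0)),(343,184,heel_pts(),(.549,.25,0)),(197,73,heel_pts(),(.411,.357,0))]:
    m=blob(w,u,v); hullfit(w,m,P,x0)
    hullfit(w,m,P,(x0[0],x0[1],np.pi))
from h import *
crop(w,150,20,470,240,2,"w3z")
```

```text
bar ends [[0.659, -0.146, 0.142], [0.653, 0.194, 0.142]]
[[11, 122, 44], [9, 125, 59], [12, 139, 90], [12, 72, 60], [36, 21, 61]]
blob 2912 381 451 111 158
pose [625.  296.6] yaw -5.6 1-IoU 0.024
pose [625.  296.6] yaw 174.4 1-IoU 0.024
blob 1721 317 366 160 208
pose [548.1 248. ] yaw -25.1 1-IoU 0.117
pose [547.5 244.4] yaw 70.5 1-IoU 0.143
blob 2293 167 225 47 100
pose [404.2 353.6] yaw 16.1 1-IoU 0.15
pose [405.3 351.6] yaw 108.1 1-IoU 0.167
```

View pics/w3z.png

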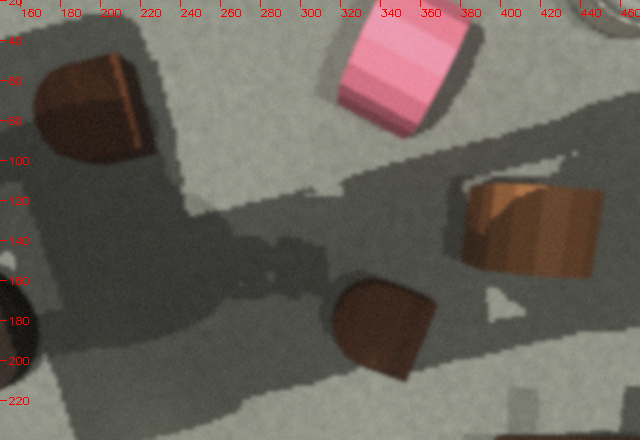

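Run:
```python
from h import *
plan([(624,297,140,84,1,1),(624,297,21,84,1,2),(624,297,21,84,-1,5)])
```

```text
t 10.8 now [520.2 239.8 318.2] psi 89.5 gap 0.997 q [ 0.24  0.37  1.46 -0.    1.32  0.25]
15 26 45 0 0 1.5 1; 29 52 89 0 0 2.5 1; 44 77 134 0 0 4 1; 58 103 178 0 0 5.5 1; 58 103 178 0 0 5.5 1
0 0 40 0 0 0 1; 0 0 79 0 0 0 1; 0 0 119 0 0 0 1; 0 0 119 0 0 0 1; 0 0 119 0 0 0 1
0 0 0 0 0 0 -1; 0 0 0 0 0 0 -1; 0 0 0 0 0 0 -1; 0 0 0 0 0 0 -1; 0 0 0 0 0 0 -1
0 0 0 0 0 0 -1; 0 0 0 0 0 0 -1; 0 0 0 0 0 0 -1; 0 0 0 0 0 0 -1; 0 0 0 0 0 0 -1
```

Emit:
move_arm(
  commands="15 26 45 0 0 1.5 1; 29 52 89 0 0 2.5 1; 44 77 134 0 0 4 1; 58 103 178 0 0 5.5 1; 58 103 178 0 0 5.5 1",
  grip_force=25,
)

```text
t: 11.38
tcp_pos: [0.6218, 0.2968, 0.134]
tool_rot: [0.743, 0.669, -0.004, -0.002]
force: [-0.2, -0.3, -0.2]
finger_gap: 1.001
gripper_force: 0.0
```

Emit:
move_arm(
  commands="0 0 30 0 0 0 1; 0 0 65 0 0 0 1; 0 0 95 0 0 0 1; 0 0 115 0 0 0 1; 0 0 119 0 0 0 1",
)

```text
t: 12.0
tcp_pos: [0.6231, 0.2971, 0.0213]
tool_rot: [0.743, 0.669, -0.0, -0.0]
force: [0.1, -0.3, -0.5]
finger_gap: 0.996
gripper_force: 0.0
```

Emit:
move_arm(
  commands="0 0 0 0 0 0 -1; 0 0 0 0 0 0 -1; 0 0 0 0 0 0 -1; 0 0 0 0 0 0 -1; 0 0 0 0 0 0 -1",
)

```text
t: 12.62
tcp_pos: [0.6246, 0.2977, 0.0233]
tool_rot: [0.743, 0.669, 0.001, 0.001]
force: [-1.0, -0.5, 6.7]
finger_gap: 0.656
gripper_force: 26.8
```

Run:
```python
from h import *
s,p,_,psi=cur(); print(s["force"],s["gripper_force"])
plan([(624,297,60,84,-1,0),(624,297,275,84,-1),(659.5,89,275,89.5,-1,2),(659.5,89,185,89.5,-1,0)],step=50)
```

```text
[-0.96309004 -0.5410941   6.74359654] 26.77849884610623
t 12.6 now [624.6 297.7  23.3] psi 84.0 gap 0.656 q [0.28 0.87 1.38 0.   0.89 0.39]
-1 -0 -37 0 0 0 -1; -1 -0 -80 0 0 0 -1; -1 -0 -123 0 0 0 -1; -1 -0 -166 0 0 0 -1; -0 0 -209 0 0 0 -1
0 0 -43 0 0 0 -1; -41 11 -43 0 0 -1 -1; -81 23 -43 0 0 -2 -1; -122 34 -43 0 0 -3.5 -1; -163 46 -43 0 0 -4.5 -1
-41 8 0 0 0 -1 -1; -41 8 0 0 0 -1 -1; -41 8 0 0 0 -1 -1; -41 8 45 0 0 -1 -1; -41 8 90 0 0 -1 -1
```

Emit:
move_arm(
  commands="0 0 -35 0 0 0 -1; 0 0 -80 0 0 0 -1; 0 0 -123 0 0 0 -1; 0 0 -166 0 0 0 -1; 0 0 -209 0 0 0 -1",
)

```text
t: 13.25
tcp_pos: [0.6232, 0.2972, 0.2319]
tool_rot: [0.743, 0.669, 0.0, 0.0]
force: [0.4, 0.2, -1.5]
finger_gap: 0.659
gripper_force: 26.9
```

Emit:
move_arm(
  commands="0 0 -43 0 0 0 -1; -41 11 -43 0 0 -1 -1; -81 23 -43 0 0 -2 -1; -122 34 -43 0 0 -3.5 -1; -163 46 -43 0 0 -4.5 -1",
)

```text
t: 13.88
tcp_pos: [0.6521, 0.1291, 0.2735]
tool_rot: [0.716, 0.698, 0.0, 0.0]
force: [0.6, 0.7, -0.7]
finger_gap: 0.658
gripper_force: 26.9
```

Emit:
move_arm(
  commands="-41 8 0 0 0 -1 -1; -41 8 0 0 0 -1 -1; -41 8 0 0 0 -1 -1; -41 8 35 0 0 -1 -1; -41 8 60 0 0 -1 -1",
)

```text
t: 14.5
tcp_pos: [0.6584, 0.091, 0.2124]
tool_rot: [0.709, 0.705, -0.0, -0.0]
force: [-0.4, -0.6, -0.1]
finger_gap: 0.657
gripper_force: 26.9
```

Run:
```python
from h import *
s,p,_,psi=cur(); print(s["force"],s["gripper_force"])
plan([(659.5,89,104,89.5,-1,0)],step=28)
```

```text
[-0.35230224 -0.60813074 -0.09921823] 26.928518924396485
t 14.5 now [658.4  91.  212.4] psi 89.6 gap 0.657 q [-0.03  0.6   1.34  0.    1.2  -0.02]
-1 0 27 0 0 0 -1; -1 1 54 0 0 0 -1; -2 1 81 0 0 0 -1; -2 1 108 0 0 0 -1; -2 1 108 0 0 0 -1
```

Emit:
move_arm(
  commands="-1 1 27 0 0 0 -1; -1 1 54 0 0 0 -1; -1 1 80 0 0 0 -1; -1 1 100 0 0 0 -1; -1 1 110 0 0 0 -1",
)

```text
t: 15.12
tcp_pos: [0.6593, 0.0899, 0.1021]
tool_rot: [0.709, 0.705, -0.001, -0.001]
force: [-1.2, 2.0, 21.6]
finger_gap: 0.659
gripper_force: 29.1
```

Emit:
move_arm(
  commands="0 0 0 0 0 0 -1; 0 0 0 0 0 0 -1; 0 0 0 0 0 0 -1; 0 0 0 0 0 0 -1; 0 0 0 0 0 0 -1",
)

```text
t: 15.75
tcp_pos: [0.6602, 0.0881, 0.1034]
tool_rot: [0.71, 0.704, 0.0, 0.0]
force: [-0.1, -0.7, -1.4]
finger_gap: 0.656
gripper_force: 26.9
```

Emit:
move_arm(
  commands="0 0 0 0 0 0 0; 0 0 0 0 0 0 1; 0 0 0 0 0 0 1; 0 0 0 0 0 0 1; 0 0 0 0 0 0 1",
)

```text
t: 16.38
tcp_pos: [0.6602, 0.0882, 0.1034]
tool_rot: [0.71, 0.704, 0.0, 0.0]
force: [0.3, 0.5, 0.5]
finger_gap: 1.0
gripper_force: 0.0
```

Emit:
move_arm(
  commands="0 0 -20 0 0 0 1; 0 0 -60 0 0 0 1; 0 0 -110 0 0 0 1; 0 0 -160 0 0 0 1; 0 0 -200 0 0 0 1",
)

```text
t: 17.0
tcp_pos: [0.6606, 0.0882, 0.3077]
tool_rot: [0.71, 0.704, 0.001, 0.002]
force: [0.2, 1.0, -0.0]
finger_gap: 1.001
gripper_force: 0.0
```

Run:
```python
from h import *
b=snapshot("side"); crop(b,200,150,400,300,4,"c5")
plan([(480,-250,300,50,1),(440,-370,240,50,1,2)])
```

```text
t 17.1 now [663.5  88.2 314. ] psi 89.5 gap 1.001 q [-0.03  0.51  1.22  0.    1.39 -0.03]
-49 -26 2 1 0 5.5 1; -97 -52 3 1 0 11.5 1; -146 -78 5 1 0 17 1; -194 -103 7 1 0 22.5 1; -243 -129 8 1 0 28 1
-55 0 2 0 0 5.5 1; -110 0 4 0 0 11.5 1; -151 8 24 0 0 11.5 1; -193 15 44 0 0 11.5 1; -234 23 64 0 0 11.5 1
0 0 0 0 0 0 1; 0 0 0 0 0 0 1; 0 0 0 0 0 0 1; 0 0 0 0 0 0 1; 0 0 0 0 0 0 1
```

View pics/c5.png

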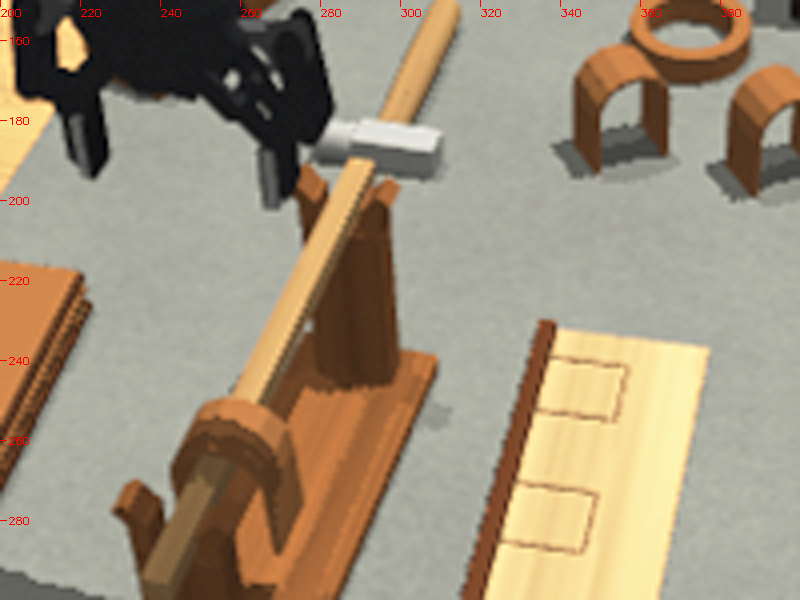

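Counter C hangs over the bar at side (235,430/4+150), clear of the upright. Next is counter B.

Run:
```python
from h import *
plan([(520,-200,300,110,1),(440,-376,240,130,1,2)])
```

```text
t 17.1 now [663.5  88.2 314. ] psi 89.5 gap 1.001 q [-0.03  0.51  1.22  0.    1.39 -0.03]
-48 -24 2 1 0 -3.5 1; -96 -47 4 1 0 -7 1; -145 -71 6 1 0 -10 1; -193 -94 8 1 0 -13.5 1; -241 -118 10 1 0 -17 1
-39 -37 2 0 0 -3.5 1; -76 -68 17 0 0 -8.5 1; -112 -100 32 0 0 -13.5 1; -149 -132 47 0 0 -18.5 1; -185 -164 62 0 0 -23.5 1
0 0 0 0 0 0 1; 0 0 0 0 0 0 1; 0 0 0 0 0 0 1; 0 0 0 0 0 0 1; 0 0 0 0 0 0 1
```

Emit:
move_arm(
  commands="-48 -24 2 0 0 -3.5 1; -96 -47 2 0 0 -7 1; -145 -71 2 0 0 -10 1; -193 -94 2 0 0 -13.5 1; -241 -118 2 0 0 -17 1",
)

```text
t: 17.68
tcp_pos: [0.5395, -0.1533, 0.3028]
tool_rot: [0.597, 0.802, 0.0, 0.001]
force: [1.0, -0.5, 0.3]
finger_gap: 1.0
gripper_force: 0.0
```

Emit:
move_arm(
  commands="-39 -37 2 0 0 -3.5 1; -76 -68 17 0 0 -8.5 1; -112 -100 32 0 0 -13.5 1; -149 -132 47 0 0 -18.5 1; -185 -164 60 0 0 -23.5 1",
)

```text
t: 18.3
tcp_pos: [0.4349, -0.3774, 0.2422]
tool_rot: [0.421, 0.907, -0.0, 0.001]
force: [0.5, -1.1, -0.1]
finger_gap: 1.002
gripper_force: 0.0
```

Emit:
move_arm(
  commands="0 0 0 0 0 0 1; 0 0 0 0 0 0 1; 0 0 0 0 0 0 1; 0 0 0 0 0 0 1; 0 0 0 0 0 0 1",
)

```text
t: 18.92
tcp_pos: [0.436, -0.3752, 0.2417]
tool_rot: [0.422, 0.907, -0.0, 0.0]
force: [0.0, -0.7, -0.2]
finger_gap: 0.998
gripper_force: 0.0
```

Run:
```python
from h import *
import pickle
w=snapshot("wrist"); pickle.dump(w,open("w4.pkl","wb"))
hsv=cv2.cvtColor(w["image"],cv2.COLOR_RGB2HSV)
n,l,st,ce=cv2.connectedComponentsWithStats((hsv[...,1]>90).astype(np.uint8))
for k in range(1,n):
    if st[k,4]>800: print(st[k],ce[k].round())
for p in ([.4395,-.3757,.04],[.549,-.373,.04]): 
    u,v=proj(w,p)[0].astype(int); print(u,v)
    if 0<=u<640 and 0<=v<480 and hsv[v,u,1]>90: hullfit(w,blob(w,u,v),ctr_pts(),(p[0],p[1],.7))
plan([(440,-376,130,130,1),(440,-376,22,130,1,2)])
```

```text
[  469     0   171   120 13119] [558.  45.]
[    0    29   252   221 20757] [117. 130.]
[ 284  181   68   62 3468] [317. 215.]
[   0  245  119  143 7195] [ 43. 329.]
[ 374  249   76   74 3678] [411. 290.]
[ 258  305   89   88 3746] [304. 349.]
315 208
blob 3468 284 351 181 242
pose [ 441.4 -375.6] yaw 40.1 1-IoU 0.164
410 283
blob 3678 374 449 249 322
pose [ 550.9 -372.9] yaw 35.9 1-IoU 0.235
t 19.0 now [ 435.9 -375.3  241.5] psi 130.1 gap 1.0 q [-0.91  0.45  1.55  0.    1.14 -1.6 ]
-2 1 56 0 0 0 1; -3 3 112 0 0 0 1; -3 3 166 0 0 0 1; -3 3 220 0 0 0 1; -3 3 220 0 0 0 1
0 0 0 0 0 0 1; 0 0 0 0 0 0 1; 0 0 0 0 0 0 1; 0 0 0 0 0 0 1; 0 0 0 0 0 0 1
```

Run:
```python
from h import *
import pickle
w=pickle.load(open("w1.pkl","rb"))
c=np.array([.4405,-.3755]); d=np.array([np.cos(.7),np.sin(.7)]); n=np.array([-d[1],d[0]])
for q in [c-d*.057+n*.013,c-d*.057-n*.013,c-d*.043+n*.013]: print(q,proj(w,[*q,.05]),proj(w,[*q,.02]))
c=np.array([.55,-.373]); d=np.array([np.cos(.63),np.sin(.63)]); n=np.array([-d[1],d[0]])
for q in [c-d*.057+n*.013,c-d*.057-n*.013]: print("A",q,proj(w,[*q,.05]),proj(w,[*q,.02]))
```

```text
[ 0.38852917 -0.40227746] [[405.25494641 273.37919322]] [[399.62374542 264.19224117]]
[ 0.40527883 -0.42216336] [[425.47061075 259.4068248 ]] [[418.53271234 251.00340145]]
[ 0.39923696 -0.39325841] [[397.90107394 263.6261709 ]] [[392.68914098 254.98425306]]
A [ 0.49628355 -0.39607689] [[410.30783658 172.52269377]] [[403.97394447 169.34461215]]
A [ 0.51160131 -0.41708561] [[432.96381024 158.01125691]] [[425.07497335 155.76523745]]
```

Emit:
move_arm(
  commands="1 6 50 0 0 0 0.6; 1 6 100 0 0 0 0.6; 1 6 150 0 0 0 0.6; 1 6 190 0 0 0 0.6; 1 6 218 0 0 0 0.6",
)

```text
t: 19.6
tcp_pos: [0.4392, -0.3705, 0.0213]
tool_rot: [0.422, 0.906, 0.0, -0.001]
force: [-0.8, 0.5, -0.2]
finger_gap: 0.798
gripper_force: 0.0
```

Emit:
move_arm(
  commands="0 0 0 0 0 0 0.6; 0 0 0 0 0 0 -1; 0 0 0 0 0 0 -1; 0 0 0 0 0 0 -1; 0 0 0 0 0 0 -1",
)

```text
t: 20.23
tcp_pos: [0.4397, -0.3715, 0.024]
tool_rot: [0.422, 0.906, -0.0, 0.001]
force: [-0.4, -0.3, -0.9]
finger_gap: 0.653
gripper_force: 26.6
```

Run:
```python
from h import *
s,p,_,psi=cur(); print(s["force"],s["gripper_force"])
plan([(*p[:2]*1e3,280,130,-1),(600,-100,280,100,-1),(659,20,275,89.5,-1,2),(659,20,215,89.5,-1,0)],step=50)
```

```text
[-0.39955446 -0.26772602 -0.90304176] 26.611182242631912
t 20.2 now [ 439.7 -371.5   24. ] psi 130.0 gap 0.653 q [-0.9   0.77  1.7   0.    0.68 -1.59]
-0 0 -43 0 0 0 -1; -0 0 -85 0 0 0 -1; -0 0 -128 0 0 0 -1; -0 0 -171 0 0 0 -1; -0 0 -213 0 0 0 -1
0 0 -43 0 0 0 -1; 15 42 -43 0 0 4.5 -1; 30 85 -43 0 0 8.5 -1; 45 127 -43 0 0 13 -1; 60 170 -43 0 0 17 -1
27 36 0 0 0 4.5 -1; 54 72 0 0 0 8.5 -1; 81 108 0 0 0 13 -1; 110 142 2 0 0 16.5 -1; 139 176 3 0 0 20 -1
39 22 2 0 0 3.5 -1; 39 22 2 0 0 3.5 -1; 39 22 2 0 0 3.5 -1; 39 22 32 0 0 3.5 -1; 39 22 62 0 0 3.5 -1
```

Emit:
move_arm(
  commands="0 0 -43 0 0 0 -1; 0 0 -85 0 0 0 -1; 0 0 -128 0 0 0 -1; 0 0 -171 0 0 0 -1; 0 0 -213 0 0 0 -1",
)

```text
t: 20.85
tcp_pos: [0.4393, -0.371, 0.238]
tool_rot: [0.422, 0.906, -0.0, 0.0]
force: [0.5, -1.0, -1.1]
finger_gap: 0.653
gripper_force: 27.1
```

Emit:
move_arm(
  commands="0 0 -43 0 0 0 -1; 15 42 -43 0 0 4.5 -1; 30 85 -43 0 0 8.5 -1; 45 127 -43 0 0 13 -1; 60 170 -43 0 0 17 -1",
)

```text
t: 21.48
tcp_pos: [0.5314, -0.2146, 0.2795]
tool_rot: [0.553, 0.833, 0.0, 0.0]
force: [0.9, -0.7, -0.3]
finger_gap: 0.654
gripper_force: 27.1
```

Emit:
move_arm(
  commands="27 36 0 0 0 4.5 -1; 54 72 0 0 0 8.5 -1; 81 108 0 0 0 13 -1; 110 142 2 0 0 16.5 -1; 139 176 3 0 0 20 -1",
)

```text
t: 22.1
tcp_pos: [0.6389, -0.0178, 0.2762]
tool_rot: [0.689, 0.725, -0.0, -0.0]
force: [0.4, -0.1, -0.6]
finger_gap: 0.655
gripper_force: 27.1
```

Emit:
move_arm(
  commands="39 22 2 0 0 3.5 -1; 39 22 2 0 0 3.5 -1; 39 22 2 0 0 3.5 -1; 39 22 32 0 0 3.5 -1; 39 22 62 0 0 3.5 -1",
)

```text
t: 22.72
tcp_pos: [0.6584, 0.0192, 0.2144]
tool_rot: [0.711, 0.704, 0.0, 0.001]
force: [-0.1, 0.5, -0.9]
finger_gap: 0.655
gripper_force: 27.1
```

Run:
```python
from h import *
s,p,_,psi=cur(); print(s["force"],s["gripper_force"])
plan([(659.5,22,105,89.5,-1,0)],step=28)
```

```text
[-0.14728687  0.45211531 -0.86687114] 27.11651612073183
t 22.7 now [658.4  19.2 214.4] psi 89.4 gap 0.655 q [-0.14  0.59  1.36 -0.    1.19 -0.13]
1 0 27 0 0 0 -1; 1 0 55 0 0 0 -1; 2 1 82 0 0 0 -1; 3 1 109 0 0 0 -1; 3 1 109 0 0 0 -1
```

Emit:
move_arm(
  commands="1 1 27 0 0 0 -1; 2 1 55 0 0 0 -1; 3 1 82 0 0 0 -1; 3 1 100 0 0 0 -1; 3 1 110 0 0 0 -1",
)

```text
t: 23.35
tcp_pos: [0.6592, 0.0229, 0.1035]
tool_rot: [0.71, 0.704, -0.0, -0.0]
force: [-0.2, 0.5, -0.0]
finger_gap: 0.652
gripper_force: 27.1
```

Emit:
move_arm(
  commands="0 0 0 0 0 0 -1; 0 0 0 0 0 0 -1; 0 0 0 0 0 0 -1; 0 0 0 0 0 0 0; 0 0 0 0 0 0 0.8",
)

```text
t: 23.98
tcp_pos: [0.6598, 0.024, 0.1046]
tool_rot: [0.71, 0.704, 0.0, 0.0]
force: [-1.0, -0.2, -0.1]
finger_gap: 0.848
gripper_force: 0.0
```

Emit:
move_arm(
  commands="0 0 0 0 0 0 1; 0 0 0 0 0 0 1; 0 0 0 0 0 0 1; 0 0 -30 0 0 0 1; 0 0 -80 0 0 0 1",
)

```text
t: 24.6
tcp_pos: [0.6581, 0.024, 0.1828]
tool_rot: [0.71, 0.704, -0.002, -0.002]
force: [1.1, -0.6, -0.5]
finger_gap: 1.001
gripper_force: 0.0
```

Emit:
move_arm(
  commands="0 0 -50 0 0 0 1; 0 0 -100 0 0 0 1; 0 0 -115 0 0 0 1; 0 0 -115 0 0 0 1; 0 0 -115 0 0 0 1",
)

```text
t: 25.22
tcp_pos: [0.6584, 0.024, 0.2968]
tool_rot: [0.71, 0.704, -0.001, -0.002]
force: [0.1, -0.2, 0.1]
finger_gap: 1.003
gripper_force: 0.0
```

Run:
```python
from h import *
plan([(600,-180,300,105,1),(551,-373,240,126,1,2)])
```

```text
t 25.2 now [658.4  24.  296.8] psi 89.5 gap 1.003 q [-0.13  0.52  1.26 -0.    1.37 -0.12]
-51 -14 -1 -0.5 0 -4 1; -102 -28 -2 -0.5 0 -7.5 1; -153 -43 -2 -0.5 0 -11.5 1; -205 -57 -3 -0.5 0 -15.5 1; -253 -68 12 -0.5 0 -20.5 1
-41 -28 15 0 0 -5 1; -82 -56 30 0 0 -10.5 1; -123 -85 45 0 0 -15.5 1; -123 -85 45 0 0 -15.5 1; -123 -85 45 0 0 -15.5 1
```

Emit:
move_arm(
  commands="-51 -14 0 0 0 -4 1; -102 -28 0 0 0 -7.5 1; -153 -43 0 0 0 -11.5 1; -205 -57 0 0 0 -15.5 1; -253 -68 12 0 0 -20.5 1",
)

```text
t: 25.85
tcp_pos: [0.5885, -0.2301, 0.2856]
tool_rot: [0.572, 0.82, -0.0, -0.001]
force: [1.2, -0.2, -0.1]
finger_gap: 0.998
gripper_force: 0.0
```

Emit:
move_arm(
  commands="-41 -28 15 0 0 -5 1; -82 -56 30 0 0 -10.5 1; -123 -85 45 0 0 -15.5 1; -123 -85 45 0 0 -15.5 1; -123 -85 45 0 0 -15.5 1",
)

```text
t: 26.48
tcp_pos: [0.5511, -0.3723, 0.2403]
tool_rot: [0.458, 0.889, 0.001, -0.002]
force: [0.9, 0.6, 0.2]
finger_gap: 1.0
gripper_force: 0.0
```

Run:
```python
from h import *
w=snapshot("wrist"); u,v=proj(w,[.55,-.373,.04])[0].astype(int); print(u,v)
x=hullfit(w,blob(w,u,v,80),ctr_pts(),(.55,-.373,.65))
plan([(551,-373,22,126,.8,1)],step=52)
```

```text
311 207
blob 3573 276 345 178 240
pose [ 550. -373.] yaw 37.5 1-IoU 0.149
t 26.5 now [ 551.6 -371.9  241.1] psi 125.5 gap 1.0 q [-0.76  0.57  1.31  0.    1.26 -1.38]
-0 -0 44 0 0 0 0.8; -0 -0 88 0 0 0 0.8; -1 -1 131 0 0 -0.5 0.8; -1 -1 175 0 0 -0.5 0.8; -1 -1 219 0 0 -0.5 0.8
0 0 0 0 0 0 0.8; 0 0 0 0 0 0 0.8; 0 0 0 0 0 0 0.8; 0 0 0 0 0 0 0.8; 0 0 0 0 0 0 0.8
```

Emit:
move_arm(
  commands="0 -1 44 0 0 -1 0.8; 0 -1 88 0 0 -2 0.8; 0 -1 131 0 0 -2 0.8; 0 -1 185 0 0 -2 0.8; 0 -1 217 0 0 -2 0.8",
)

```text
t: 27.15
tcp_pos: [0.5508, -0.3708, 0.0229]
tool_rot: [0.441, 0.897, 0.001, -0.002]
force: [-0.4, -0.1, 0.7]
finger_gap: 0.9
gripper_force: 0.0
```

Emit:
move_arm(
  commands="0 0 0 0 0 0 0.8; 0 0 0 0 0 0 -1; 0 0 0 0 0 0 -1; 0 0 0 0 0 0 -1; 0 0 0 0 0 0 -1",
)

```text
t: 27.78
tcp_pos: [0.5523, -0.3746, 0.0275]
tool_rot: [0.442, 0.897, -0.0, 0.002]
force: [1.1, 1.3, 7.3]
finger_gap: 0.652
gripper_force: 27.0
```

Run:
```python
from h import *
s,p,_,psi=cur(); print(s["force"],s["gripper_force"])
plan([(*p[:2]*1e3,275,psi,-1,1),(658,-46,275,89.5,-1,2),(658,-46,215,89.5,-1,0)],step=50)
```

```text
[1.05145677 1.27782111 7.29232745] 26.98104601353407
t 27.8 now [ 552.3 -374.6   27.5] psi 127.5 gap 0.652 q [-0.76  0.84  1.45  0.    0.85 -1.42]
-0 0 -49 0 0 0 -1; -0 0 -99 0 0 0 -1; -1 0 -148 0 0 0 -1; -1 0 -198 0 0 0 -1; -1 0 -247 0 0 0 -1
0 0 0 0 0 0 -1; 28 41 -0 0 0 5.5 -1; 56 81 -0 0 0 11 -1; 84 122 -0 0 0 16.5 -1; 112 162 -0 0 0 21.5 -1
41 27 0 0 0 5.5 -1; 82 55 0 0 0 11 -1; 123 82 0 0 0 16.5 -1; 123 82 0 0 0 16.5 -1; 123 82 0 0 0 16.5 -1
0 0 30 0 0 0 -1; 0 0 60 0 0 0 -1; 0 0 60 0 0 0 -1; 0 0 60 0 0 0 -1; 0 0 60 0 0 0 -1
```

Emit:
move_arm(
  commands="0 0 -40 0 0 0 -1; 0 0 -90 0 0 0 -1; 0 0 -148 0 0 0 -1; 0 0 -198 0 0 0 -1; 0 0 -250 0 0 0 -1",
)

```text
t: 28.4
tcp_pos: [0.5504, -0.3735, 0.2772]
tool_rot: [0.442, 0.897, -0.0, -0.0]
force: [0.1, -0.2, -1.3]
finger_gap: 0.653
gripper_force: 27.0
```

Emit:
move_arm(
  commands="0 0 0 0 0 0 -1; 28 41 0 0 0 5.5 -1; 56 81 0 0 0 11 -1; 84 122 0 0 0 16.5 -1; 112 162 0 0 0 21.5 -1",
)

```text
t: 29.02
tcp_pos: [0.6107, -0.1845, 0.274]
tool_rot: [0.603, 0.798, -0.0, -0.001]
force: [0.2, 0.9, -1.1]
finger_gap: 0.653
gripper_force: 27.0
```

Emit:
move_arm(
  commands="41 27 0 0 0 5.5 -1; 82 55 0 0 0 11 -1; 123 82 0 0 0 16.5 -1; 123 82 0 0 0 16.5 -1; 123 82 30 0 0 16.5 -1",
)

```text
t: 29.65
tcp_pos: [0.6574, -0.0456, 0.2467]
tool_rot: [0.709, 0.705, 0.001, 0.002]
force: [0.3, -0.3, -0.8]
finger_gap: 0.65
gripper_force: 27.0
```

Emit:
move_arm(
  commands="0 0 15 0 0 0 -1; 0 0 30 0 0 0 -1; 0 0 30 0 0 0 -1; 0 0 30 0 0 0 -1; 0 0 30 0 0 0 -1",
)

```text
t: 30.28
tcp_pos: [0.6567, -0.0457, 0.2163]
tool_rot: [0.71, 0.704, 0.001, 0.001]
force: [1.2, 0.1, 0.1]
finger_gap: 0.656
gripper_force: 27.0
```

Run:
```python
from h import *
s,p,_,psi=cur(); print(s["force"],s["gripper_force"])
plan([(659.5,-46,106,89.5,-1,0)],step=28)
```

```text
[1.23146751 0.08412492 0.14220234] 27.041560672223568
t 30.3 now [656.7 -45.7 216.3] psi 89.5 gap 0.656 q [-0.24  0.59  1.36 -0.    1.19 -0.23]
-0 1 28 0 0 0 -1; -0 1 55 0 0 0 -1; -0 2 83 0 0 0 -1; -0 3 110 0 0 0 -1; -0 3 110 0 0 0 -1
```

Release, rise, then look at the result and the heels.

Emit:
move_arm(
  commands="0 1 28 0 0 0 -1; 0 1 55 0 0 0 -1; 0 2 82 0 0 0 -1; 0 2 100 0 0 0 -1; 0 2 110 0 0 0 -1",
)

```text
t: 30.9
tcp_pos: [0.6588, -0.0454, 0.106]
tool_rot: [0.71, 0.704, 0.0, 0.0]
force: [-7.8, 2.2, 31.3]
finger_gap: 0.655
gripper_force: 29.2
```

Emit:
move_arm(
  commands="0 0 0 0 0 0 -1; 0 0 0 0 0 0 -1; 0 0 0 0 0 0 -1; 0 0 0 0 0 0 0; 0 0 0 0 0 0 0.8",
)

```text
t: 31.52
tcp_pos: [0.6579, -0.0455, 0.1051]
tool_rot: [0.71, 0.704, -0.0, -0.0]
force: [0.6, 1.0, 0.7]
finger_gap: 0.848
gripper_force: 0.0
```

Emit:
move_arm(
  commands="0 0 0 0 0 0 1; 0 0 0 0 0 0 1; 0 0 0 0 0 0 1; 0 0 -30 0 0 0 1; 0 0 -80 0 0 0 1",
)

```text
t: 32.15
tcp_pos: [0.6565, -0.0451, 0.1838]
tool_rot: [0.71, 0.704, -0.002, -0.002]
force: [0.9, 0.8, 0.1]
finger_gap: 1.003
gripper_force: 0.0
```

Emit:
move_arm(
  commands="0 0 -50 0 0 0 1; 0 0 -100 0 0 0 1; 0 0 -115 0 0 0 1; 0 0 -115 0 0 0 1; 0 0 -115 0 0 0 1",
)

```text
t: 32.78
tcp_pos: [0.6568, -0.0452, 0.2978]
tool_rot: [0.71, 0.704, -0.001, -0.002]
force: [0.4, 0.2, -0.0]
finger_gap: 1.003
gripper_force: 0.0
```

Run:
```python
from h import *
plan([(560,100,300,30,1),(500,240,320,0,1,2)])
```

```text
t 32.8 now [656.8 -45.2 297.8] psi 89.5 gap 1.003 q [-0.24  0.52  1.26 -0.    1.37 -0.23]
21 -14 -0 -0.5 0 8.5 1; 41 -28 -0 -0.5 0 17 1; 62 -42 -1 -0.5 0 25.5 1; 82 -56 -1 -0.5 0 34 1; 103 -70 -1 -0.5 0 42.5 1
6 -24 -0 0 0 8.5 1; 11 -49 -1 0 0 17 1; 27 -83 -6 0 0 24.5 1; 42 -118 -11 0 0 32 1; 58 -153 -16 0 0 39.5 1
-10 -37 -5 0 0 7.5 1; -10 -37 -5 0 0 7.5 1; -10 -37 -5 0 0 7.5 1; -10 -37 -5 0 0 7.5 1; -10 -37 -5 0 0 7.5 1
```

Emit:
move_arm(
  commands="21 -14 0 0 0 8.5 1; 41 -28 0 0 0 17 1; 62 -42 0 0 0 25.5 1; 82 -56 0 0 0 34 1; 103 -70 0 0 0 42.5 1",
)

```text
t: 33.4
tcp_pos: [0.5873, 0.0588, 0.2977]
tool_rot: [0.918, 0.397, -0.002, -0.001]
force: [-0.5, 0.1, -0.1]
finger_gap: 0.998
gripper_force: 0.0
```

Emit:
move_arm(
  commands="6 -24 0 0 0 8.5 1; 11 -49 -1 0 0 17 1; 27 -83 -6 0 0 24.5 1; 42 -118 -11 0 0 32 1; 58 -153 -16 0 0 39.5 1",
)

```text
t: 34.02
tcp_pos: [0.515, 0.2056, 0.314]
tool_rot: [0.998, 0.063, -0.002, 0.0]
force: [0.2, 0.4, 1.2]
finger_gap: 1.001
gripper_force: 0.0
```

Emit:
move_arm(
  commands="-10 -37 -5 0 0 7.5 1; -10 -37 -5 0 0 7.5 1; -10 -37 -5 0 0 7.5 1; -10 -37 -5 0 0 7.5 1; -10 -37 -5 0 0 7.5 1",
)

```text
t: 34.65
tcp_pos: [0.5022, 0.2393, 0.3209]
tool_rot: [1.0, -0.0, -0.0, 0.0]
force: [1.0, -0.5, 0.3]
finger_gap: 0.997
gripper_force: 0.0
```

Run:
```python
from h import *
import pickle
s,p,_,psi=cur(); print(s["t"],p,psi)
w=snapshot("wrist"); b=snapshot("side"); a=snapshot("scene"); pickle.dump((w,a,b),open("w5.pkl","wb"))
crop(w,0,0,640,480,1,"w5")
W=cv2.resize(cv2.imread("pics/w5.png"),(0,0),fx=.7,fy=.7)
crop(b,220,170,370,345,2,"q"); B=cv2.imread("pics/q.png"); crop(a,240,210,410,330,2,"q"); A=cv2.imread("pics/q.png")
C=np.zeros((600,800,3),np.uint8); C[:336,:448]=W; C[:350,460:760]=B; C[355:595,:340]=A; cv2.imwrite("pics/c6.png",C)
hsv=cv2.cvtColor(w["image"],cv2.COLOR_RGB2HSV)
for q in ([.548,.247],[.405,.353]):
    u,v=proj(w,[*q,.03])[0].astype(int); print(u,v)
    try: hullfit(w,blob(w,u,v,80),heel_pts(),(*q,0))
    except Exception as e: print(e)
```

```text
34.65 [0.50219044 0.23933691 0.32089307] -0.052523545538212785
306 147
blob 1785 284 331 119 171
pose [547.4 248. ] yaw -21.1 1-IoU 0.069
213 276
blob 1348 187 230 256 299
pose [405.5 359.6] yaw -113.6 1-IoU 0.345
```

View pics/c6.png

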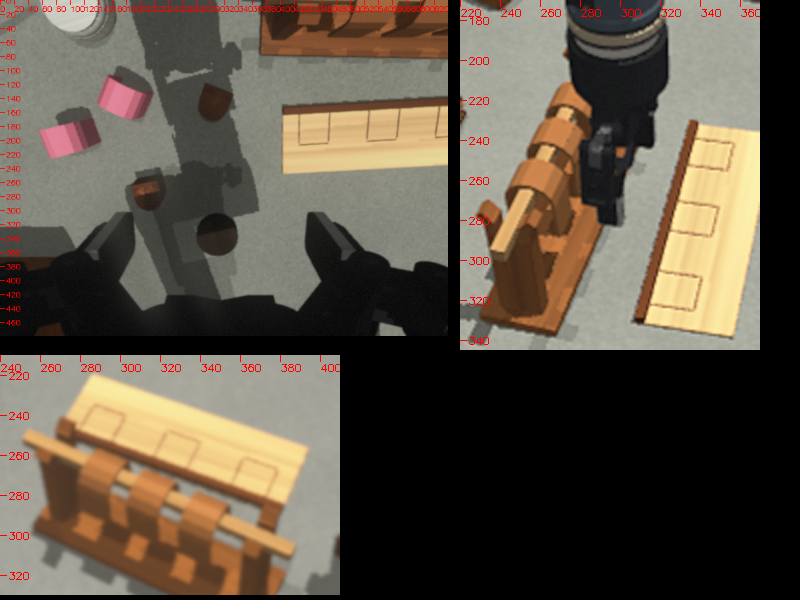

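The side and scene crops show three counters evenly spaced on the bar, clear of each other and of the uprights. Heel 1 is at wrist (306,147) and heel 2 at (213,270). The polish tin is at (310,335), away from both. I'm taking heel 1 next.

Run:
```python
from h import *
plan([(555,245,120,-22.5,1,1),(555,245,12,-22.5,1,1),(555,245,12,-22.5,-1,4)])
```

```text
t 34.8 now [502.1 239.7 321.2] psi -0.0 gap 1.003 q [ 0.24  0.34  1.49 -0.    1.31  1.82]
13 -1 50 0 0 5.5 1; 26 -3 101 0 0 11 1; 40 -4 151 0 0 17 1; 53 -5 201 0 0 22.5 1; 53 -5 201 0 0 22.5 1
0 0 54 0 0 0 1; 0 0 108 0 0 0 1; 0 0 108 0 0 0 1; 0 0 108 0 0 0 -1; 0 0 108 0 0 0 -1
0 0 0 0 0 0 -1; 0 0 0 0 0 0 -1; 0 0 0 0 0 0 -1; 0 0 0 0 0 0 -1; 0 0 0 0 0 0 -1
```

Emit:
move_arm(
  commands="13 -1 50 0 0 5.5 1; 26 -3 101 0 0 11 1; 40 -4 151 0 0 17 1; 53 -5 201 0 0 22.5 1; 53 -5 201 0 0 22.5 1",
)

```text
t: 35.42
tcp_pos: [0.5525, 0.2442, 0.1161]
tool_rot: [0.981, -0.195, -0.004, 0.002]
force: [-1.1, -0.6, 0.9]
finger_gap: 0.997
gripper_force: 0.0
```

Emit:
move_arm(
  commands="0 0 54 0 0 0 1; 0 0 95 0 0 0 1; 0 0 108 0 0 0 1; 0 0 108 0 0 0 1; 0 0 108 0 0 0 -1",
  grip_force=40,
)

```text
t: 36.05
tcp_pos: [0.5566, 0.2458, 0.0148]
tool_rot: [0.981, -0.195, 0.002, -0.001]
force: [-0.5, 0.1, -0.5]
finger_gap: 0.815
gripper_force: 0.0
```

Emit:
move_arm(
  commands="0 0 0 0 0 0 -1; 0 0 0 0 0 0 -1; 0 0 0 0 0 0 -1; 0 0 0 0 0 0 -1; 0 0 0 0 0 0 -1",
)

```text
t: 36.67
tcp_pos: [0.556, 0.2456, 0.0141]
tool_rot: [0.981, -0.195, 0.001, -0.001]
force: [-1.2, 0.3, 7.4]
finger_gap: 0.508
gripper_force: 41.4
```

Run:
```python
from h import *
s,p,_,psi=cur(); print(s["force"],s["gripper_force"])
plan([(*p[:2]*1e3,140,-22.5,-1),(512,89.5,140,3.3,-1,1),(512,89.5,45,3.3,-1,2)])
```

```text
[-1.2189956   0.31781504  7.41435925] 41.42464533448219
t 36.7 now [556.  245.6  14.1] psi -22.5 gap 0.508 q [ 0.23  0.81  1.62 -0.    0.72  2.2 ]
0 -0 -42 0 0 0 -1; 0 -0 -84 0 0 0 -1; 0 -0 -126 0 0 0 -1; 7 53 -126 0 0 -8.5 -1; 13 107 -126 0 0 -17 -1
-10 53 0 0 0 -8.5 -1; -10 53 0 0 0 -8.5 -1; -10 53 47 0 0 -8.5 -1; -10 53 95 0 0 -8.5 -1; -10 53 95 0 0 -8.5 -1
0 0 0 0 0 0 -1; 0 0 0 0 0 0 -1; 0 0 0 0 0 0 -1; 0 0 0 0 0 0 -1; 0 0 0 0 0 0 -1
```

Emit:
move_arm(
  commands="0 0 -42 0 0 0 -1; 0 0 -84 0 0 0 -1; 0 0 -126 0 0 0 -1; 7 53 -126 0 0 -8.5 -1; 13 107 -126 0 0 -17 -1",
)

```text
t: 37.3
tcp_pos: [0.5261, 0.1409, 0.1395]
tool_rot: [0.999, -0.044, 0.001, -0.0]
force: [0.5, -0.8, -1.1]
finger_gap: 0.504
gripper_force: 40.8
```

Emit:
move_arm(
  commands="-9 53 0 0 0 -8.5 -1; -9 53 0 0 0 -8.5 -1; -9 53 47 0 0 -8.5 -1; -9 53 95 0 0 -8.5 -1; -9 53 95 0 0 -8.5 -1",
)

```text
t: 37.92
tcp_pos: [0.5094, 0.0905, 0.0404]
tool_rot: [1.0, 0.026, -0.004, -0.0]
force: [0.0, -0.3, -0.1]
finger_gap: 0.51
gripper_force: 40.9
```

Run:
```python
from h import *
s,p,_,psi=cur(); print(s["force"],s["gripper_force"])
plan([(513.3,89.5,19,3.3,-1,1)],step=10)
```

```text
[ 0.01515363 -0.29231183 -0.08439381] 40.88916555047035
t 37.9 now [509.4  90.5  40.4] psi 3.0 gap 0.51 q [-0.04  0.7   1.84  0.    0.61  1.48]
1 0 7 0 0.5 0 -1; 3 1 14 0 0.5 0 -1; 4 1 21 0 0.5 -0.5 -1; 4 1 21 0 0.5 -0.5 -1; 4 1 21 0 0.5 -0.5 -1
```

Emit:
move_arm(
  commands="1 1 8 0 0 0 -1; 1 1 16 0 0 0 -1; 1 1 22 0 0 0 -1; 1 1 24 0 0 0 -1; 1 1 24 0 0 0 -1",
)

```text
t: 38.55
tcp_pos: [0.513, 0.0886, 0.0195]
tool_rot: [1.0, 0.026, 0.0, 0.0]
force: [-0.7, -0.4, -1.2]
finger_gap: 0.509
gripper_force: 40.9
```

Emit:
move_arm(
  commands="0 0 1 0 0 0 -1; 0 0 2 0 0 0 -1; 0 0 2 0 0 0 -1; 0 0 2 0 0 0 -1; 0 0 2 0 0 0 -1",
)

```text
t: 39.17
tcp_pos: [0.5131, 0.0886, 0.0181]
tool_rot: [1.0, 0.026, 0.0, 0.0]
force: [-0.6, -0.6, 5.2]
finger_gap: 0.511
gripper_force: 41.7
```

Emit:
move_arm(
  commands="0 0 0 0 0 0 0; 0 0 0 0 0 0 1; 0 0 0 0 0 0 1; 0 0 0 0 0 0 1; 0 0 -10 0 0 0 1",
)

```text
t: 39.8
tcp_pos: [0.5123, 0.0886, 0.027]
tool_rot: [1.0, 0.026, -0.001, -0.0]
force: [-0.2, -0.2, -0.4]
finger_gap: 1.001
gripper_force: 0.0
```

Emit:
move_arm(
  commands="0 0 -50 0 0 0 1; 0 0 -110 0 0 0 1; 0 0 -170 0 0 0 1; 0 0 -230 0 0 0 1; 0 0 -270 0 0 0 1",
)

```text
t: 40.42
tcp_pos: [0.5133, 0.0887, 0.3012]
tool_rot: [1.0, 0.026, 0.002, 0.0]
force: [0.2, -1.0, -0.2]
finger_gap: 1.001
gripper_force: 0.0
```

Run:
```python
from h import *
import pickle
s,p,_,psi=cur(); print(p,psi)
w=snapshot("wrist"); pickle.dump(w,open("w6.pkl","wb")); crop(w,100,0,500,300,2,"w6")
plan([(420,320,250,16,1,2)])
```

```text
[0.51329142 0.08865168 0.30121589] 3.028981108096235
t 40.5 now [516.1  88.7 305.9] psi 3.0 gap 1.0 q [-0.04  0.3   1.6   0.    1.23  1.47]
-17 -47 11 0 -1 -2.5 1; -34 -94 22 0 -1 -5 1; -51 -142 33 0 -1 -8 1; -68 -189 44 0 -1 -10.5 1; -84 -236 54 0 -1 -13 1
0 0 0 0 0 0 1; 0 0 0 0 0 0 1; 0 0 0 0 0 0 1; 0 0 0 0 0 0 1; 0 0 0 0 0 0 1
```

View pics/w6.png

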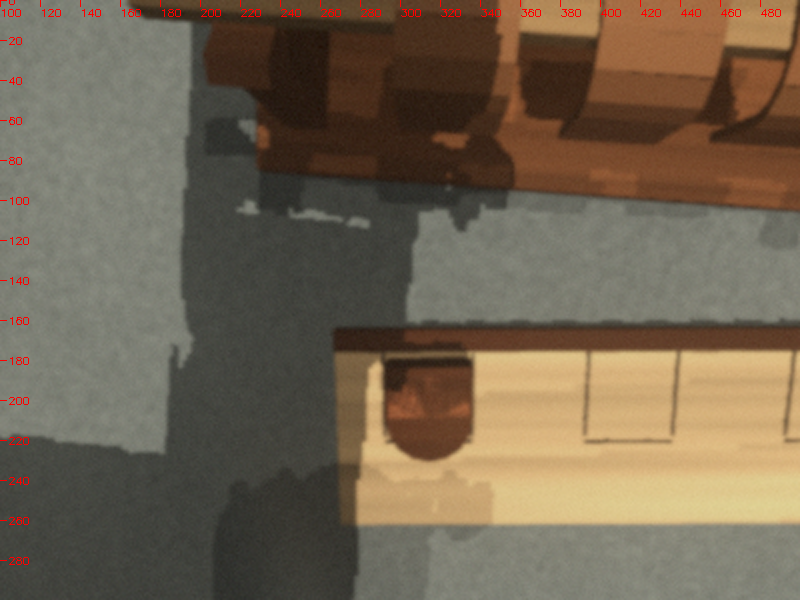

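The heel stands square on place 3 at wrist (314,205), centred between the pencil lines with a small gap to the ledge. Next is heel 2.

Emit:
move_arm(
  commands="-17 -47 11 0 0 -2.5 1; -34 -94 20 0 0 -5 1; -51 -142 30 0 0 -8 1; -68 -189 40 0 0 -10.5 1; -84 -236 48 0 0 -13 1",
)

```text
t: 41.1
tcp_pos: [0.4154, 0.321, 0.2492]
tool_rot: [0.99, 0.14, -0.0, 0.0]
force: [1.1, 0.4, 0.5]
finger_gap: 0.998
gripper_force: 0.0
```

Emit:
move_arm(
  commands="0 0 0 0 0 0 1; 0 0 0 0 0 0 1; 0 0 0 0 0 0 1; 0 0 0 0 0 0 1; 0 0 0 0 0 0 1",
)

```text
t: 41.72
tcp_pos: [0.4171, 0.3192, 0.2495]
tool_rot: [0.99, 0.139, 0.0, -0.0]
force: [-0.8, 0.7, -0.1]
finger_gap: 0.998
gripper_force: 0.0
```

Run:
```python
from h import *
import pickle
w=pickle.load(open("w6.pkl","rb"))
print("heel1 face base/top",np.round(ray(w,313,178.5,.004)*1e3,1),np.round(ray(w,313,183,.044)*1e3,1),"ledge near",np.round(ray(w,313,175,.012)*1e3,1),"sides",np.round(ray(w,291.5,200,.044)*1e3,1),np.round(ray(w,336,200,.044)*1e3,1),"marks",np.round(ray(w,395,190,.004)*1e3,1),np.round(ray(w,439,190,.004)*1e3,1))
w=snapshot("wrist"); pickle.dump(w,open("w7.pkl","wb"))
u,v=proj(w,[.405,.353,.03])[0].astype(int); print(u,v)
hsv=cv2.cvtColor(w["image"],cv2.COLOR_RGB2HSV)
for s in (60,75): 
    m=(hsv[...,1]>s).astype(np.uint8); m=cv2.morphologyEx(m,cv2.MORPH_CLOSE,np.ones((7,7),np.uint8)); n,l=cv2.connectedComponents(m); k=l[v,u]
    if k: print((l==k).sum()); hullfit(w,(l==k),heel_pts(),(.405,.353,0))
crop(w,max(0,u-80),max(0,v-60),u+80,v+60,5,"w7")
```

```text
heel1 face base/top [527.6  90.3   4. ] [528.1  90.3  44. ] ledge near [532.3  90.6  12. ] sides [510.2 110.7  44. ] [512.5  66.6  44. ] marks [519.9   0.9   4. ] [522.4 -46.7   4. ]
273 206
2695
pose [403.2 353.8] yaw 11.2 1-IoU 0.032
2618
pose [403.4 354. ] yaw 10.6 1-IoU 0.056
```

View pics/w7.png

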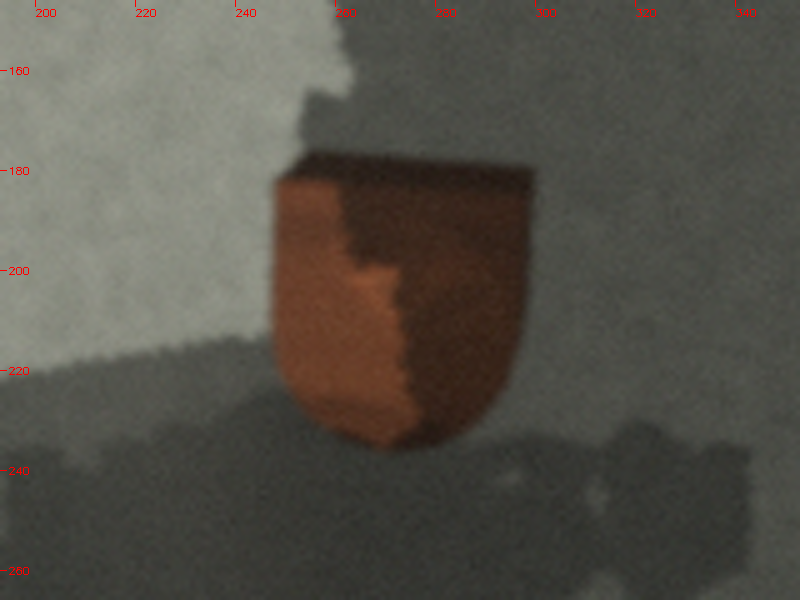

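Close view: heel 2's flat face is at the top edge (253..299,178), i.e. facing +x, and its round back is at (270,235).

Run:
```python
from h import *
plan([(412,355.5,110,11,1,1),(412,355.5,13,11,1,2)],step=55)
```

```text
t 41.8 now [417.  319.3 249.4] psi 16.0 gap 1.005 q [ 0.44  0.37  1.66 -0.    1.11  1.73]
2 -12 46 0 0 1.5 1; 3 -24 93 0 0 3.5 1; 5 -36 139 0 0 5 1; 5 -36 139 0 0 5 1; 5 -36 188 0 0 5 1
0 0 48 0 0 0 1; 0 0 48 0 0 0 1; 0 0 48 0 0 0 1; 0 0 48 0 0 0 1; 0 0 48 0 0 0 1
```

Emit:
move_arm(
  commands="2 -12 46 0 0 1.5 1; 3 -24 93 0 0 3.5 1; 5 -36 139 0 0 5 1; 5 -36 145 0 0 5 1; 5 -36 188 0 0 5 1",
)

```text
t: 42.4
tcp_pos: [0.4147, 0.3573, 0.0637]
tool_rot: [0.995, 0.096, 0.004, -0.002]
force: [0.5, -0.1, -0.2]
finger_gap: 1.001
gripper_force: 0.0
```

Emit:
move_arm(
  commands="0 0 30 0 0 0 1; 0 0 48 0 0 0 1; 0 0 48 0 0 0 1; 0 0 48 0 0 0 -1; 0 0 48 0 0 0 -1",
)

```text
t: 43.02
tcp_pos: [0.4124, 0.3563, 0.0147]
tool_rot: [0.995, 0.096, 0.001, -0.001]
force: [-0.5, -0.1, -0.4]
finger_gap: 0.599
gripper_force: 0.0
```

Emit:
move_arm(
  commands="0 0 0 0 0 0 -1; 0 0 0 0 0 0 -1; 0 0 0 0 0 0 -1; 0 0 0 0 0 0 -1; 0 0 0 0 0 0 -1",
)

```text
t: 43.65
tcp_pos: [0.4123, 0.3563, 0.0146]
tool_rot: [0.995, 0.096, 0.001, -0.0]
force: [-0.3, -1.1, 6.6]
finger_gap: 0.503
gripper_force: 41.9
```

Run:
```python
from h import *
s,p,_,psi=cur(); print(s["force"],s["gripper_force"])
plan([(*p[:2]*1e3,150,psi,-1),(522,-20,150,3.3,-1,1),(522,-20,45,3.3,-1,2)])
```

```text
[-0.2721102  -1.07691888  6.5787976 ] 41.866897428408265
t 43.6 now [412.3 356.3  14.6] psi 11.0 gap 0.503 q [ 0.51  0.76  1.78 -0.    0.6   1.89]
0 -0 -45 0 0 0 -1; 0 -0 -90 0 0 0 -1; 0 -0 -135 0 0 0 -1; 5 56 -135 0 0 1 -1; 10 111 -135 0 0 2 -1
7 56 0 0 0 1 -1; 14 111 0 0 0 2 -1; 22 167 0 0 0 3.5 -1; 29 222 0 0 0 4.5 -1; 36 278 0 0 0 5.5 -1
0 0 0 0 0 0 -1; 0 0 52 0 0 0 -1; 0 0 105 0 0 0 -1; 0 0 105 0 0 0 -1; 0 0 105 0 0 0 -1
```

Emit:
move_arm(
  commands="0 0 -45 0 0 0 -1; 0 0 -90 0 0 0 -1; 0 0 -135 0 0 0 -1; 5 56 -135 0 0 1 -1; 10 111 -135 0 0 2 -1",
)

```text
t: 44.28
tcp_pos: [0.4429, 0.2483, 0.1495]
tool_rot: [0.997, 0.08, 0.001, -0.0]
force: [1.0, -0.5, -1.4]
finger_gap: 0.51
gripper_force: 41.3
```

Emit:
move_arm(
  commands="7 56 0 0 0 1 -1; 14 111 0 0 0 2 -1; 22 167 0 0 0 3.5 -1; 29 222 0 0 0 4.5 -1; 36 278 0 0 0 5.5 -1",
)

```text
t: 44.9
tcp_pos: [0.5218, -0.0218, 0.1485]
tool_rot: [1.0, 0.03, 0.0, -0.0]
force: [0.2, 0.6, -1.4]
finger_gap: 0.503
gripper_force: 41.4
```

Emit:
move_arm(
  commands="0 0 0 0 0 0 -1; 0 0 50 0 0 0 -1; 0 0 105 0 0 0 -1; 0 0 105 0 0 0 -1; 0 0 105 0 0 0 -1",
)

```text
t: 45.52
tcp_pos: [0.5223, -0.0196, 0.0446]
tool_rot: [1.0, 0.031, 0.001, 0.0]
force: [0.2, -0.0, -0.9]
finger_gap: 0.507
gripper_force: 41.3
```

Run:
```python
from h import *
plan([(522,-20,19,3.3,-1,1)],step=10)
```

```text
t 45.5 now [522.3 -19.6  44.6] psi 3.6 gap 0.507 q [-0.25  0.69  1.83  0.    0.62  1.26]
-0 0 9 0 0 0 -1; -0 0 17 0 0 0 -1; -0 0 26 0 0 0.5 -1; -0 0 26 0 0 0.5 -1; -0 0 26 0 0 0.5 -1
```

Emit:
move_arm(
  commands="0 0 9 0 0 0 -1; 0 0 17 0 0 0 -1; 0 0 24 0 0 0 -1; 0 0 26 0 0 0 -1; 0 0 26 0 0 0 -1",
)

```text
t: 46.15
tcp_pos: [0.5219, -0.0202, 0.0186]
tool_rot: [1.0, 0.031, 0.0, 0.0]
force: [-2.0, 0.8, 11.0]
finger_gap: 0.508
gripper_force: 43.0
```

Emit:
move_arm(
  commands="0 0 0 0 0 0 -1; 0 0 0 0 0 0 0; 0 0 0 0 0 0 1; 0 0 0 0 0 0 1; 0 0 0 0 0 0 1",
)

```text
t: 46.78
tcp_pos: [0.5216, -0.0202, 0.0171]
tool_rot: [1.0, 0.031, -0.0, -0.0]
force: [0.2, 0.3, -0.2]
finger_gap: 1.002
gripper_force: 0.0
```

Emit:
move_arm(
  commands="0 0 -20 0 0 0 1; 0 0 -70 0 0 0 1; 0 0 -130 0 0 0 1; 0 0 -190 0 0 0 1; 0 0 -250 0 0 0 1",
)

```text
t: 47.4
tcp_pos: [0.5212, -0.0201, 0.2691]
tool_rot: [1.0, 0.031, -0.0, -0.0]
force: [0.3, -0.6, -0.1]
finger_gap: 1.002
gripper_force: 0.0
```

Emit:
move_arm(
  commands="-20 0 -30 0 0 0 1; -40 0 -50 0 0 0 1; -60 0 -50 0 0 0 1; -60 0 -50 0 0 0 1; -60 0 -50 0 0 0 1",
)

```text
t: 48.02
tcp_pos: [0.4623, -0.0239, 0.3171]
tool_rot: [1.0, 0.031, 0.0, -0.0]
force: [0.9, -0.9, 0.5]
finger_gap: 1.0
gripper_force: 0.0
```

Run:
```python
from h import *
import pickle
w=snapshot("wrist"); b=snapshot("side"); a=snapshot("scene"); pickle.dump((w,a,b),open("w8.pkl","wb"))
crop(w,0,0,640,480,1,"q"); W=cv2.resize(cv2.imread("pics/q.png"),(0,0),fx=.8,fy=.8)
crop(a,240,180,500,350,1,"q"); A=cv2.resize(cv2.imread("pics/q.png"),(520,340))[:,:500]
crop(b,220,170,370,340,1,"q"); B=cv2.resize(cv2.imread("pics/q.png"),(285,340))
C=np.zeros((600,800,3),np.uint8); C[:384,:512]=W; C[:340,514:799]=B; C[384:600,:500]=cv2.resize(A,(500,340))[60:276]; cv2.imwrite("pics/c8.png",C)
```

```text
(no output)
```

View pics/c8.png

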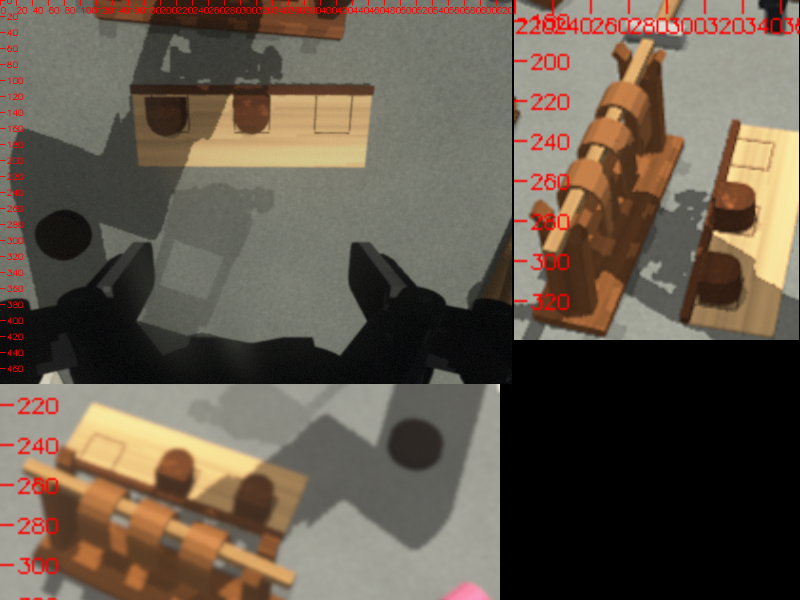

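Both heels stand at places 3 and 2, at wrist (166,115)/0.8 and (251,113)/0.8. The bar and counters are unchanged. I'll check the heel positions numerically with an enlarged crop.

Run:
```python
from h import *
import pickle
w,a,b=pickle.load(open("w8.pkl","rb"))
I=w.copy()
im=w["image"].copy(); s_=w.copy()
# overlay: expected outlines of both heels at ideal pose, z top
bd=np.array([.5076,-.0210]);th=.0569;Rb=np.array([[np.cos(th),-np.sin(th)],[np.sin(th),np.cos(th)]])
big=cv2.resize(im[95:220,150:350],None,fx=4,fy=4,interpolation=cv2.INTER_CUBIC)[:,:,::-1].copy()
for my in (0,.11):
    o=bd+Rb@np.array([.029-.024,my]); H=heel_pts()
    for z in (0,.04):
        q=H[H[:,2]==z]; P=np.c_[(Rb@q[:,:2].T).T+o,np.full(len(q),z+.004)]
        P=np.array(list(P[:1])+list(P[1:])); uv=(proj(w,P)-[150,95])*4+1.5
        cv2.polylines(big,[cv2.convexHull(uv.astype(np.int32))],True,(0,255,0) if z else (255,255,0),1)
cv2.imwrite("pics/w8.png",big)
```

```text
(no output)
```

View pics/w8.png

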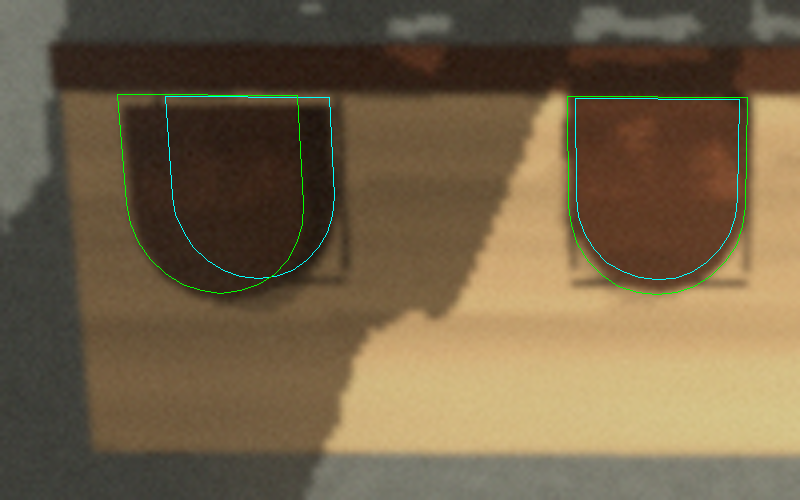

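The overlay shows both heels within about 3 mm of their ideal outlines, squared to the ledge. I'm handing in.

```bash
python3 -c "
from station import ticket
print(ticket.sign_off())"
```

```text
the job is handed in; nothing more can be done
None
```

The job is handed in, though no verdict came back: the last pictures showed the bar in both notches, all three tan counters hung on it clear of each other and the uprights, and both heel blocks squared at places 2 and 3 within about 5 mm of the ledge.

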